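Put the cue-care kit back into its caddy

TASK

Put the cue-care kit away in the wooden caddy: the brush, bristles down, in the long well, the cue chalk in its holder in the square well, the steel tip shaper in the small round well and the closed tin of tips in the large round well, each standing upright and flat on the bottom of its well. Leave the wooden die and the open nut dish, which are not part of the kit, exactly where they stand.

Things in the scene. Friction and masses are not known exactly. Their poses are not given: they have to be found in the camera images.
- brush: Small rail brush: wooden back 110 x 36 mm with half-round ends, the only long thing among the loose ones; 40 mm high, the upper 18 mm wood, below it black bristles (rigid here) 98 x 28 mm. Origin: centre of the bristles' underside; x along its length, z up. About 90 g. At the start it stands loose on a 3 mm thick dark rubber mat on the table.
- chalk_holder: Cue chalk in its holder: square light-wood block 36 x 36 x 30 mm with a round blue-grey chalk face (27 mm across) with a darker hollow on top. Origin: centre of its underside. x and y square to its sides, z up. About 45 g. At the start it stands loose on a 3 mm thick dark rubber mat on the table.
- tip_shaper: Cue tip shaper: stepped round steel piece, body 34 mm in diameter and 28 mm high, above it a neck 22 mm in diameter up to 42 mm; two dark bands. Origin: centre of its underside. z up. About 110 g. At the start it stands loose on a 3 mm thick dark rubber mat on the table.
- tip_tin: Tin of spare cue tips: closed round aluminium tin with a flat lid, 60 mm in diameter (59 mm below the lid's lower edge at 12 mm), 24 mm high. Origin: centre of its underside. z up. About 70 g. At the start it stands loose on a 3 mm thick dark rubber mat on the table.
- die: Look-alike of the chalk holder, not part of the kit: light-wood game die, a 36 mm cube with rounded edges and black pips, five on top. Origin: centre of its underside. It stands loose on the mat and stays there.
- nut_dish: Look-alike of the tin, not part of the kit: empty open-topped round aluminium dish, 60 mm in diameter, 24 mm high, wall 3 mm, dark inside. Origin: centre of its underside. It stands loose on the mat and stays there.
- long_well: Fixed black plastic insert in the wooden caddy, the long well: oblong, 134 x 60 mm inside. Floor 3 mm thick, walls 4 mm thick, rim 12 mm above the insert's underside. Origin: centre of its underside, 6 mm above the table. x along its length, z up. The other three wells stand in a row beside it, 95 mm apart, in any order.
- square_well: Fixed black plastic insert in the wooden caddy, the square well: 58 x 58 mm inside. Floor 3 mm thick, walls 4 mm thick, rim 12 mm above the insert's underside. Origin: centre of its underside, 6 mm above the table. x and y square to its sides. The caddy is a fixed tray 300 x 210 mm, rim 18 mm above the table, left or right of the mat.
- small_round_well: Fixed black plastic insert in the wooden caddy, the small round well: 54 mm in diameter inside. Floor 3 mm thick, walls 4 mm thick, rim 12 mm above the insert's underside. Origin: centre of its underside, 6 mm above the table. z up.
- large_round_well: Fixed black plastic insert in the wooden caddy, the large round well: 82 mm in diameter inside. Floor 3 mm thick, walls 4 mm thick, rim 12 mm above the insert's underside. Origin: centre of its underside, 6 mm above the table. z up.
Things that resemble listed ones, but are neither listed nor needed, are in the scene too. What is shaped like the tip_tin but red or turquoise is not meant. What is shaped like the chalk_holder but purple is not meant.

How it is judged:
By the outcome, as a careful person would: the job done as asked, in the order asked, and still so for the second after the job is handed in, with the robot touching nothing.
It also fails if it takes over 112 s, if anything falls off the work surface, if the arm or the gripper's body presses on something with over 40 N, if the wrist force passes 120 N, or if a joint passes its speed limit or range.

ROBOT

A 6-joint arm with a two-finger parallel gripper is mounted at the origin on the work surface. World frame = base frame: x ahead of the robot, y to its left, z up, the work surface at z = 0. Lengths are in m, angles in degrees, forces in N, time in s.
With the tool pointing down it reaches from about 0.25 to 0.725 m from the base axis. Payload 9.7 kg.
Tool frame: the origin (TCP) lies between the finger pads; the fingertips stand 19 mm ahead of it and the grasp point (between the pads) is the TCP; x points along the fingers, y is the direction in which the jaws open and shut, and the axes are right-handed (so a half turn about x gives the same grasp; the last joint's range is limited). The gripper opens to 85 mm and grips with 20 to 120 N. Pads are 22 mm wide; open, the fingers measure 114 mm over their backs; the gripper's body (76 mm by 85 mm) begins 54 mm behind the grasp point. The pads swing forward as they close: fully open they stand 13 mm farther back than shut.
Start: joints at [75.63, 4.979, 10.078, 95.1, 0, 90], TCP at [0.136, 0.533, 0.217] pointing down, gripper open.
Joint ranges: [-179.16, 179.16], [-48.56, 103.87], [-65.8, 70.77], [-126.05, 130.52], [-82.76, 87.17], [-180, 180]. Speed limits (degrees/s): [127.2, 127.2, 147.25, 180, 180, 180].

INTERFACE

Orientations are given as [roll, pitch, yaw] about the fixed x, y, z axes, in that order (R = Rz(yaw) Ry(pitch) Rx(roll)).
In Python, from workcell import bot gives the robot as it stands. The module is installed in compiled form; this text tells all that it offers.
- The arm moves only by the shell command python3 -m handwheel 'ROWS' [FORCE]. ROWS is JSON, a list of rows, each a list of 7 numbers: the turn, a rotation vector about the tool's x, y, z in degrees, then the shift along the tool's x, y, z in m, then the closure, from -1 (fully open) to 1 (shut), so that 0 is half open. In form: [[ax, ay, az, dx, dy, dz, fingers], ...]. A call has 1 to 20 rows; each row is the pose to reach, as a shift and turn from the pose commanded when the call began, along the tool's axes at that moment; what a row does not reach only later rows make up. A row lasts 1/8 s, in which the tool goes at most 62.5 mm and 10.7 degrees, less where a joint would pass 70% of its speed; a pose out of reach is approached as far as the arm can. A call with a gripper value outside its range is refused whole. The fingers move at their own pace and stop on an object; FORCE is the grip in N (left out, the last holds). Time passes only in rows, so rows that repeat a pose let the fingers close. It gives the time, the measured TCP pose, the force and the opening at its end, in the units of the state.
- bot.get_obs(): the state, without advancing time (a new reading comes with each control period).
- bot.camera(name): name is "side" or "top"; returns a dict with "frame" (420x560x3 uint8, red, green, blue), "fx", "fy", "cx", "cy" (pixels), "R" (3x3) and "t" (3): a world point X has camera coordinates R X + t. Camera axes: x right, y down, z forward; pixel columns grow to the right and rows downward; lengths in m; the calibration is good to about 2 mm. A picture is of the moment at which its call begins. There is no depth.
- bot.job_done(): hands the job in, once; it reports no verdict.
Trained networks look in a picture, given as the dict that the camera call returned (one of the last four; its "shot" number tells which), for a name from the list of things; names that differ only in an ending like _2 or _b are one class to them, and where a whole thing is asked for, a point or a joint stands for the part that bears it (a point fixed in the world has none). Each returns a list of dicts, best first, with "conf" (0 to 1); they miss things now and then, are a little off and sometimes report something else, mostly with a low value. They report only what shows in the picture. A call takes as long as a camera call. They do not tell look-alikes from the thing itself.
- bot.look_for(name, picture): "bbox" ([left, top, width, height] as shares, 0 to 1, of the picture: columns of its width, rows of its height, round what is visible of it).
- bot.tip_of(name, picture): "centre" ([column, row] as shares, 0 to 1, of the picture: columns of its width, rows of its height: a listed point, or the origin of a listed thing).
The state is a dict: "time": time; "q": joint angles; "qd": joint speeds; "joint_efforts": joint torques, N m; "ee_pos": TCP position; "tcp_rot": TCP orientation; "wrist_force": force on the tool from outside, world axes, zero at the start; "torque": the same for the moment, N m; "opening": finger opening in m.
Only numpy, scipy, OpenCV 4.12 (cv2) and the standard library are available. Lean on these libraries where they do the work, as an engineer would, in place of code of your own. Each camera call takes 0.05 s, during which the arm holds its last target.

## Working session

There is one attempt and no reset: what is moved stays moved. The work goes in short steps, Python scripts to look and compute and a shell command to move; the robot and the scene stay as the last step left them, time stands still between calls to the robot, and variables do not carry over. Pictures are saved under pics/ and viewed, and the job is handed in when it is done.

```bash
mkdir -p pics
cat > h.py <<'E'
import numpy as np,cv2
from workcell import bot
def ray(c,u,v):
    d=c["R"].T@np.array([(u-c["cx"])/c["fx"],(v-c["cy"])/c["fy"],1]); o=-c["R"].T@c["t"]; return o,d
def at(c,u,v,z):
    o,d=ray(c,u,v); return o+d*(z-o[2])/d[2]
def proj(c,X):
    p=c["R"]@np.asarray(X,float)+c["t"]; return np.array([c["fx"]*p[0]/p[2]+c["cx"],c["fy"]*p[1]/p[2]+c["cy"]])
def save(c,n,box=None,k=1):
    f=c["frame"]
    if box: f=f[box[1]:box[3],box[0]:box[2]]
    f=cv2.resize(f,None,fx=k,fy=k,interpolation=cv2.INTER_CUBIC)
    cv2.imwrite("pics/"+n+".png",f[:,:,::-1])
E
python3 - <<'E'
from h import *
import pickle
np.set_printoptions(precision=4,suppress=True)
o=bot.get_obs();print({k:np.round(v,3) for k,v in o.items()})
T=bot.camera("top");S=bot.camera("side")
pickle.dump((T,S),open("c0.pkl","wb"))
for c,n in((T,"top"),(S,"side")):
    save(c,n+"0"); print(c["fx"],c["cx"],c["cy"],-c["R"].T@c["t"],c["R"])
    for nm in "brush chalk_holder tip_shaper tip_tin die nut_dish long_well square_well small_round_well large_round_well".split():
        print(n,nm,[(round(d["centre"][0]*560,1),round(d["centre"][1]*420,1),round(d["conf"],2)) for d in bot.tip_of(nm,c)][:6])
E
```

```text
{'time': np.float64(0.0), 'q': array([75.628,  5.01 , 10.034, 95.099,  0.   , 90.   ]), 'qd': array([ 0.022,  0.021,  0.062, -0.046, -0.07 , -0.001]), 'joint_efforts': array([  0.001, -52.039,  46.48 ,   0.017,   0.   ,  -0.   ]), 'ee_pos': array([0.136, 0.533, 0.216]), 'tcp_rot': array([ -90.276,   89.925, -104.647]), 'wrist_force': array([ 0.494, -0.294,  0.069]), 'torque': array([-0.018, -0.027, -0.004]), 'opening': np.float64(0.086)}
437.4443632545232 282.67844606704466 212.25490528852734 [ 0.4236 -0.0037  1.0304] [[ 0.012  -0.9997  0.0214]
 [-0.988  -0.0151 -0.1538]
 [ 0.154  -0.0193 -0.9879]]
top brush [(321.6, 265.3, 0.84)]
top chalk_holder [(406.3, 147.3, 0.75), (409.2, 198.2, 0.54)]
top tip_shaper [(186.3, 215.2, 0.66), (411.9, 256.0, 0.58), (147.4, 219.2, 0.36)]
top tip_tin [(330.9, 140.3, 0.92), (314.0, 206.1, 0.76), (238.4, 163.2, 0.63)]
top die [(369.2, 259.4, 0.55)]
top nut_dish [(357.5, 202.6, 0.9)]
top long_well [(184.2, 260.2, 0.74), (318.1, 265.8, 0.54)]
top square_well [(189.2, 216.6, 0.93)]
top small_round_well [(227.2, 216.2, 0.58)]
top large_round_well [(148.6, 219.0, 0.59)]
399.12535383469253 282.5803054155251 209.04791646931025 [ 0.0675 -0.6196  0.623 ] [[ 0.7554 -0.6553  0.0009]
 [-0.3868 -0.4469 -0.8067]
 [ 0.529   0.609  -0.591 ]]
side brush [(265.7, 267.6, 0.9), (306.2, 290.8, 0.44)]
side chalk_holder [(424.4, 251.2, 0.81), (391.1, 281.5, 0.76)]
side tip_shaper [(346.6, 320.8, 0.85)]
side tip_tin [(306.3, 230.4, 0.91), (286.3, 188.3, 0.87), (364.2, 215.2, 0.8)]
side die [(303.3, 288.2, 0.63)]
side nut_dish [(346.1, 257.0, 0.66)]
side long_well [(197.5, 201.4, 0.58)]
side square_well [(227.0, 184.7, 0.95), (389.6, 281.5, 0.43), (248.4, 199.9, 0.31)]
side small_round_well [(246.8, 200.2, 0.69)]
side large_round_well [(205.1, 174.0, 0.85)]
```

View pics/top0.png

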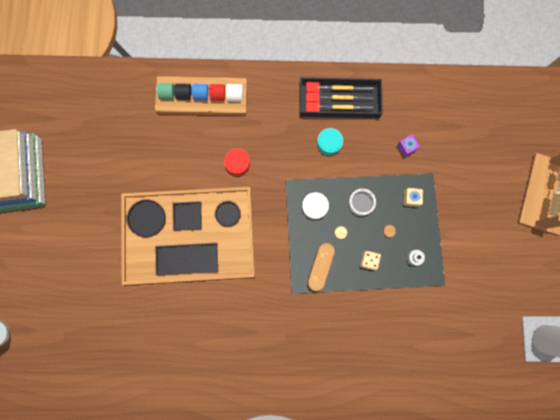

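View pics/side0.png

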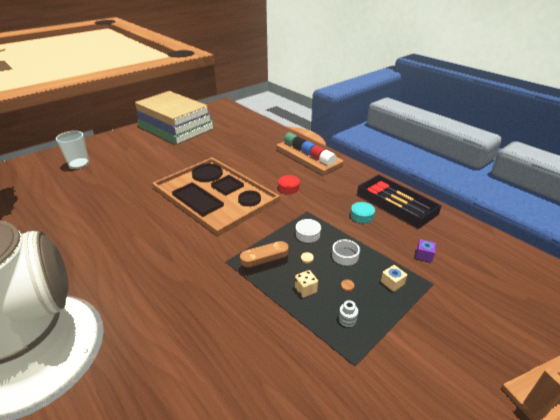

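Top view: caddy on the left, with the large round well at (146,218), the square at (187,216), the small round at (228,214) and the long one at (187,259). On the mat are the white closed tin (315,206), open dish (362,202), chalk holder (414,197), die (371,260), shaper (416,257) and brush (321,267). Next, enlarged crops to confirm, then measurements.

Run:
```python
from h import *
import pickle
T,S=pickle.load(open("c0.pkl","rb"))
save(T,"top0mat",(280,165,450,300),4.5); save(S,"side0mat",(225,200,435,350),3.7); save(T,"top0cad",(115,180,260,290),5)
```

```text
(no output)
```

View pics/top0mat.png

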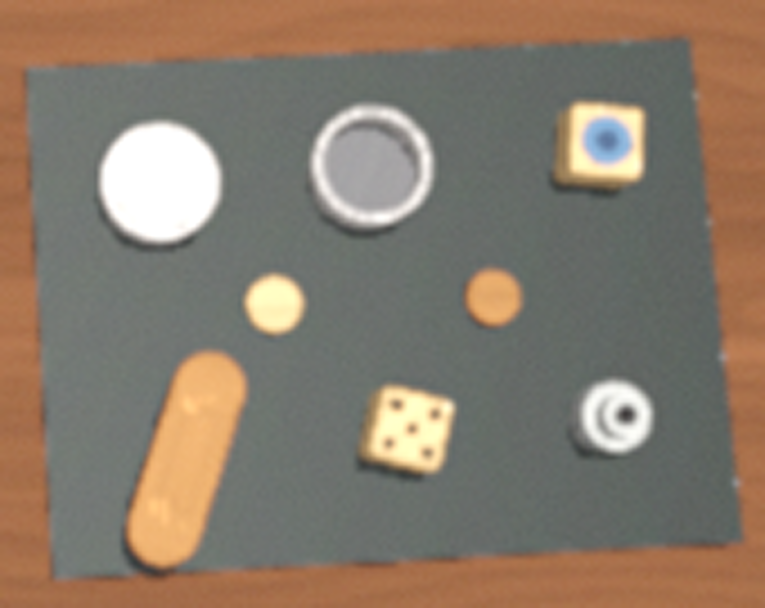

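View pics/side0mat.png

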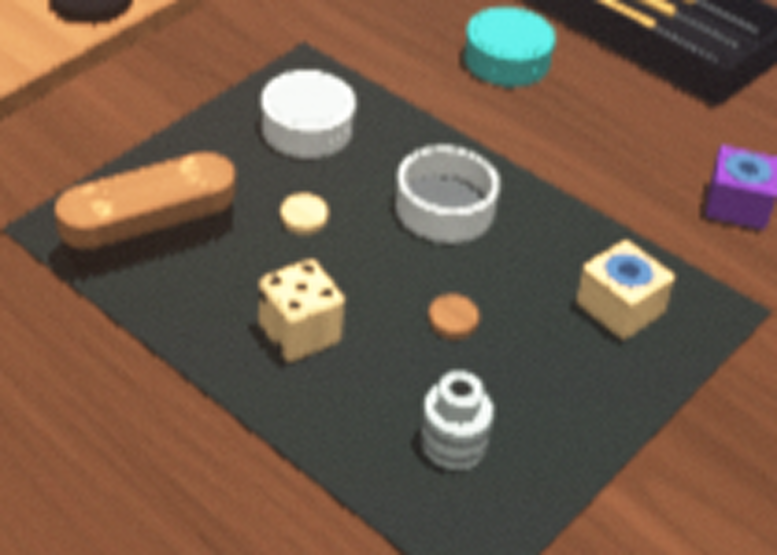

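View pics/top0cad.png

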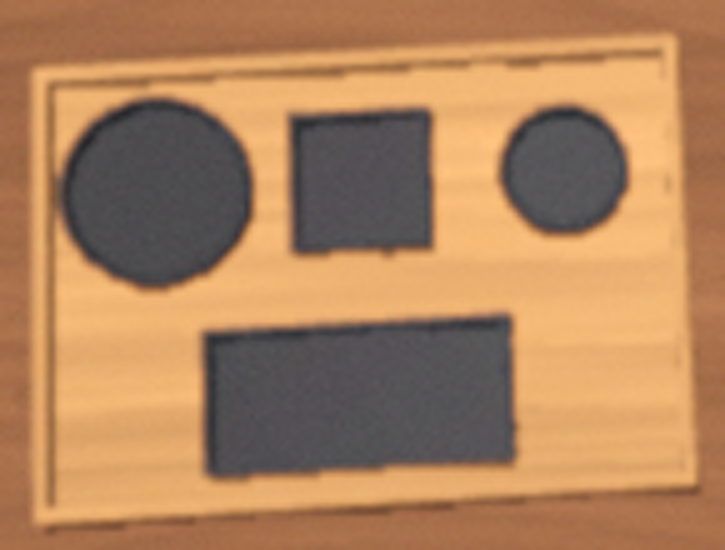

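Confirmed in the crops: the white closed-lid tin (315,206) is the tip_tin, and the hollow one at (362,202) is the dish. The light-wood block with the blue face (414,197) is the chalk holder, and the five-pip cube (371,260) is the die. The red and turquoise tins and the purple block lie off the mat. Now measuring.

```bash
cat > meas.py <<'E'
from h import *
import pickle
np.set_printoptions(precision=4,suppress=True)
T,S=pickle.load(open("c0.pkl","rb"))
def seg(c,box,fn):
    l,t,r,b=box; k=6
    f=cv2.resize(c["frame"][t:b,l:r],None,fx=k,fy=k,interpolation=cv2.INTER_CUBIC)
    m=fn(cv2.cvtColor(f,cv2.COLOR_RGB2HSV).astype(int)).astype(np.uint8)
    cs,_=cv2.findContours(m,cv2.RETR_EXTERNAL,cv2.CHAIN_APPROX_NONE)
    q=max(cs,key=cv2.contourArea)[:,0].astype(float)
    return (q+.5)/k-.5+[l,t]
def world(c,q,z): return np.array([at(c,*p,z)[:2] for p in q],np.float32)
def rep(n,w):
    r=cv2.minAreaRect(w*1000); e=cv2.minEnclosingCircle(w*1000)
    M=cv2.moments(w*1000); print(n,"rect c",np.round(r[0],1),"size",np.round(r[1],1),"ang",round(r[2],1),"circ",np.round(e[0],1),round(e[1],1),"cen",round(M["m10"]/M["m00"],1),round(M["m01"]/M["m00"],1))
light=lambda h:(h[...,2]>140)
wood=lambda h:(h[...,1]>70)&(h[...,2]>100)
blue=lambda h:(h[...,0]>90)&(h[...,0]<130)&(h[...,1]>90)
dark=lambda h:(h[...,1]<90)&(h[...,2]<130)
if __name__=="__main__":
    rep("tin",world(T,seg(T,(295,188,337,224),light),.027))
    rep("dish",world(T,seg(T,(342,184,382,220),light),.027))
    rep("chalkblue",world(T,seg(T,(398,184,430,212),blue),.033))
    rep("chalk",world(T,seg(T,(398,184,430,212),wood),.033))
    rep("brush",world(T,seg(T,(302,238,338,296),wood),.043))
    rep("die",world(T,seg(T,(355,245,385,275),wood),.039))
    rep("shaper",world(T,seg(T,(402,244,432,272),light),.031))
    for n,b in dict(large=(124,195,168,241),square=(170,198,205,234),small=(211,197,244,231),long=(152,238,222,279)).items():
        rep(n,world(T,seg(T,b,dark),.018))
    f=lambda U,V,z:at(T,280+(U+.5)/4.5-.5,165+(V+.5)/4.5-.5,z)
    print("shaper neck",f(627,414,.045),"body",f(617,415,.031),"chalk",f(607,140,.033),"tin",f(160,183,.027))
    g=lambda U,V,z:at(S,225+(U+.5)/3.7-.5,200+(V+.5)/3.7-.5,z)
    print("side: neck",g(460,387,.045),"chalk",g(629,269,.033),"tin",g(308,101,.027),"brush ends",g(64,208,.043),g(228,168,.043),"mid",g(147,186,.043))
E
python3 meas.py
```

```text
tin rect c [598.9 -98.9] size [65.1 64.3] ang 0.3 circ [598.9 -98.9] 32.9 cen 598.9 -98.9
dish rect c [ 609.4 -209.3] size [64.6 65.2] ang 0.9 circ [ 609.1 -209. ] 33.4 cen 609.2 -209.2
chalkblue rect c [ 623.4 -330.8] size [16.1 16.8] ang 87.9 circ [ 623.1 -330.8] 9.3 cen 623.2 -331.1
chalk rect c [ 620.6 -326.9] size [46.7 44.9] ang 85.3 circ [ 620.7 -326.5] 29.9 cen 618.7 -322.7
brush rect c [ 450.8 -106.6] size [118.  80.] ang 0.6 circ [ 445.7 -106.5] 67.1 cen 447.5 -110.4
die rect c [ 471.9 -222. ] size [43.3 41.7] ang 75.6 circ [ 470.8 -221.4] 26.3 cen 471.6 -221.7
shaper rect c [ 480.4 -331. ] size [38.1 37.2] ang 85.1 circ [ 480.5 -331.1] 19.3 cen 480.5 -331.0
large rect c [563.7 294.2] size [87.5 84.8] ang 58.2 circ [562.3 295.1] 44.6 cen 563.6 294.5
square rect c [570.2 199.9] size [64.4 64.1] ang 3.6 circ [570.2 200.3] 44.0 cen 570.3 200.0
small rect c [576.8 105.7] size [58.6 56.5] ang 32.4 circ [576.8 105.8] 29.5 cen 576.8 105.7
long rect c [470.3 196.5] size [ 66.2 140. ] ang 3.9 circ [470.7 196.5] 76.2 cen 470.5 196.4
shaper neck [ 0.4806 -0.3321  0.045 ] body [ 0.4808 -0.3317  0.031 ] chalk [ 0.623  -0.3308  0.033 ] tin [ 0.5977 -0.0989  0.027 ]
side: neck [ 0.4826 -0.3292  0.045 ] chalk [ 0.6256 -0.3288  0.033 ] tin [ 0.5993 -0.0993  0.027 ] brush ends [ 0.4116 -0.0923  0.043 ] [ 0.5054 -0.1279  0.043 ] mid [ 0.4592 -0.1088  0.043 ]
```

```bash
cat >> h.py <<'E'
from scipy.spatial.transform import Rotation as Ro
np.set_printoptions(precision=4,suppress=True)
def pose():
    o=bot.get_obs(); return o["ee_pos"],Ro.from_euler("xyz",o["tcp_rot"],degrees=True).as_matrix(),o
def plan(p,R,o,x,y,z,yaw):
    "yaw = world heading of tool y; picks the half turn with joint 6 nearest 0..90"
    out=[]
    for k in (0,180):
        a=np.radians(yaw+k); X=np.array([0,0,-1.]);Y=np.array([np.cos(a),np.sin(a),0]);Rd=np.c_[X,Y,np.cross(X,Y)]
        rv=Ro.from_matrix(R.T@Rd).as_rotvec(degrees=True)
        out.append((rv,R.T@(np.array([x,y,z])-p)))
    return out
E
python3 - <<'E'
from meas import *
p,R,o=pose(); print(R, "yaw tool y",np.degrees(np.arctan2(R[1,1],R[0,1])))
l,t,r,b=280,165,450,300
f=T["frame"][t:b,l:r]
# brush mask: wood, restricted to polygon interior of mat
def wood2(h): return (h[...,1]>100)&(h[...,2]>140)
q=seg(T,(302,240,338,291),wood2)
w=world(T,q,.043); rep("brush",w)
e=cv2.fitEllipse(w*1000);print(e)
F=lambda U,V:at(T,280+(U+.5)/4.5-.5,165+(V+.5)/4.5-.5,.043)
a,c=F(211,350),F(160,568);print(a,c,(a+c)/2,np.hypot(*(a-c)[:2]),np.degrees(np.arctan2(*(a-c)[1::-1])))
for nm,c in(("chip1",(275,304)),("chip2",(494,297))):print(nm,F(*c))
E
```

```text
[[ 0.      0.2482  0.9687]
 [ 0.0001  0.9687 -0.2482]
 [-1.      0.0001 -0.    ]] yaw tool y 75.62993263722146
brush rect c [ 455.5 -110. ] size [ 38.2 111.4] ang 72.3 circ [ 455.3 -110.5] 55.7 cen 455.7 -110.2
((455.59515380859375, -110.16128540039062), (40.7186393737793, 124.2912368774414), 71.7068862915039)
[ 0.51   -0.1231  0.043 ] [ 0.4017 -0.0975  0.043 ] [ 0.4559 -0.1103  0.043 ] 0.11134660270112925 -13.325652896397424
chip1 [ 0.5338 -0.1556  0.043 ]
chip2 [ 0.5389 -0.267   0.043 ]
```

```bash
cat > pl.py <<'E'
import sys
from h import *
p,R,o=pose(); print("t",o["time"],"p",p,"q",o["q"],"F",o["wrist_force"],"open",o["opening"],"yaw",np.degrees(np.arctan2(R[1,1],R[0,1])))
if len(sys.argv)>1:
    for rv,d in plan(p,R,o,*map(float,sys.argv[1:5])): print("rot",np.round(rv,1),"shift",np.round(d,4))
E
python3 pl.py .4555 -.110 .12 72.5
```

```text
t 1.1 p [0.1365 0.5328 0.2171] q [75.6305  4.9777 10.0807 95.0994  0.0008 90.0006] F [-1.2746 -0.1086  0.5259] open 0.08558342234536336 yaw 75.62993263722146
rot [ 3.1 -0.  -0. ] shift [ 0.0971 -0.5435  0.4686]
rot [-176.9    0.    -0. ] shift [ 0.0971 -0.5435  0.4686]
```

```bash
python3 -m handwheel '[[3.1,0,0,0,-0.27,0.234,-1],[3.1,0,0,0,-0.27,0.234,-1],[3.1,0,0,0,-0.27,0.234,-1],[3.1,0,0,0,-0.27,0.234,-1],[3.1,0,0,0,-0.27,0.234,-1],[3.1,0,0,0,-0.27,0.234,-1],[3.1,0,0,0,-0.27,0.234,-1]]' 40; python3 pl.py .4555 -.110 .12 72.5
```

```text
time: 1.98
ee_pos: [0.2972, 0.211, 0.2175]
tcp_rot: [36.9, 89.9, 19.2]
wrist_force: [0.8, -0.6, -0.1]
opening: 0.085
t 1.975 p [0.2972 0.211  0.2175] q [ 35.3978 -20.1915 -12.3324  97.7971  -0.018   53.1477] F [ 0.7518 -0.6014 -0.1171] open 0.08503610288551072 yaw 72.2501772407982
rot [-0.2  0.1 -0. ] shift [ 0.0975 -0.2576  0.2486]
rot [179.8  -0.1  -0.1] shift [ 0.0975 -0.2576  0.2486]
```

```bash
python3 -m handwheel '[[0,0,0,0.03,-0.2576,0.2486,-1],[0,0,0,0.03,-0.2576,0.2486,-1],[0,0,0,0.03,-0.2576,0.2486,-1],[0,0,0,0.03,-0.2576,0.2486,-1],[0,0,0,0.03,-0.2576,0.2486,-1],[0,0,0,0.03,-0.2576,0.2486,-1],[0,0,0,0.03,-0.2576,0.2486,-1],[0,0,0,0.0975,-0.2576,0.2486,-1],[0,0,0,0.0975,-0.2576,0.2486,-1],[0,0,0,0.0975,-0.2576,0.2486,-1],[0,0,0,0.0975,-0.2576,0.2486,-1]]'; python3 pl.py .4555 -.110 .035 72.5
python3 - <<'E'
from h import *
c=bot.camera("side");save(c,"s1",(170,120,380,310),3.5)
c=bot.camera("top");save(c,"t1",(270,170,440,310),4.5)
E
```

```text
time: 3.35
ee_pos: [0.4573, -0.1069, 0.1223]
tcp_rot: [5.0, 89.8, -12.5]
wrist_force: [0.3, -0.0, 0.4]
opening: 0.0853
t 3.35 p [ 0.4573 -0.1069  0.1223] q [-13.1624  -7.1107 -12.3072  84.5856   0.0027   4.257 ] F [ 0.2794 -0.0163  0.3807] open 0.0853471820057426 yaw 72.5807054379451
rot [ 0.1  0.2 -0. ] shift [ 0.0873 -0.0035 -0.0011]
rot [-179.9    0.     0.3] shift [ 0.0873 -0.0035 -0.0011]
```

View pics/s1.png

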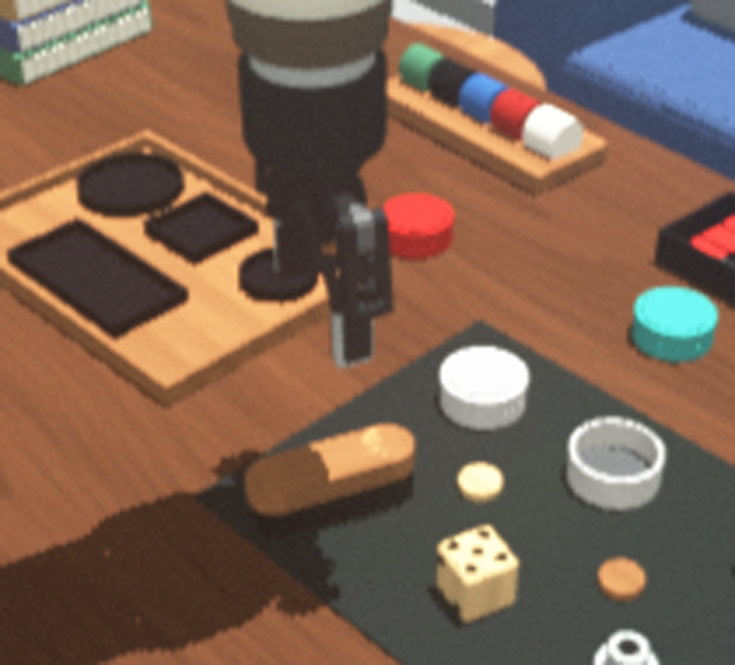

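View pics/t1.png

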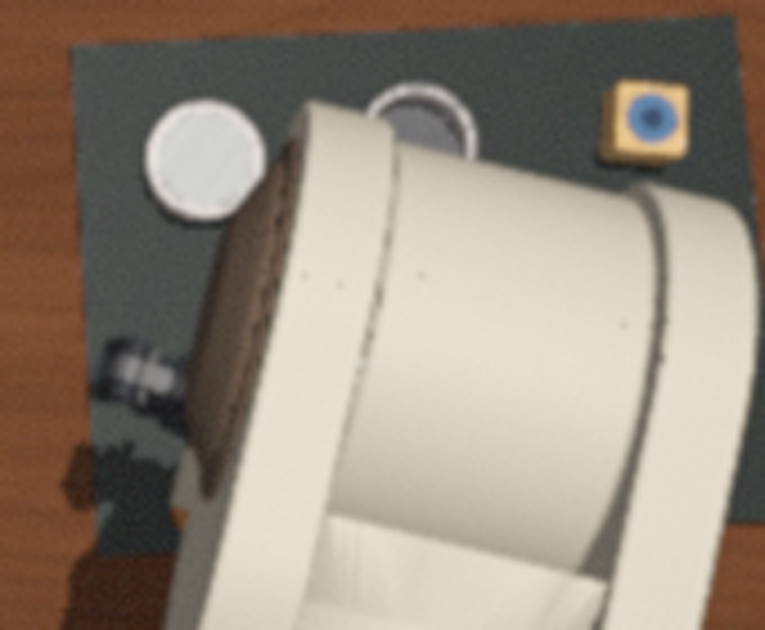

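Run:
```python
from h import *
c=bot.camera("side"); p,R,o=pose()
for s in(-1,1):
  for dx in(0,.006,.013,.019):
    X=p+R@np.array([dx,s*.05,0]); u=(proj(c,X)-[170,120])*3.5; print(s,dx,np.round(u))
```

```text
-1 0 [354. 406.]
-1 0.006 [354. 414.]
-1 0.013 [355. 423.]
-1 0.019 [355. 431.]
1 0 [292. 309.]
1 0.006 [293. 316.]
1 0.013 [293. 326.]
1 0.019 [294. 333.]
```

Run:
```python
from h import *
c=bot.camera("side"); p,R,o=pose(); print(p,o["q"])
f=c["frame"].copy()
for s in(-1,1):
  for dx in(-.05,0,.019):
    u=proj(c,p+R@np.array([dx,s*.043,0])); cv2.circle(f,tuple(np.round(u).astype(int)),1,(255,0,0) if dx else (0,255,0),-1)
c["frame"]=f;save(c,"s2",(170,120,380,310),3.5)
```

```text
[ 0.4566 -0.1072  0.1208] [-13.216   -7.071  -12.4366  84.5256   0.0009   4.2478]
```

View pics/s2.png

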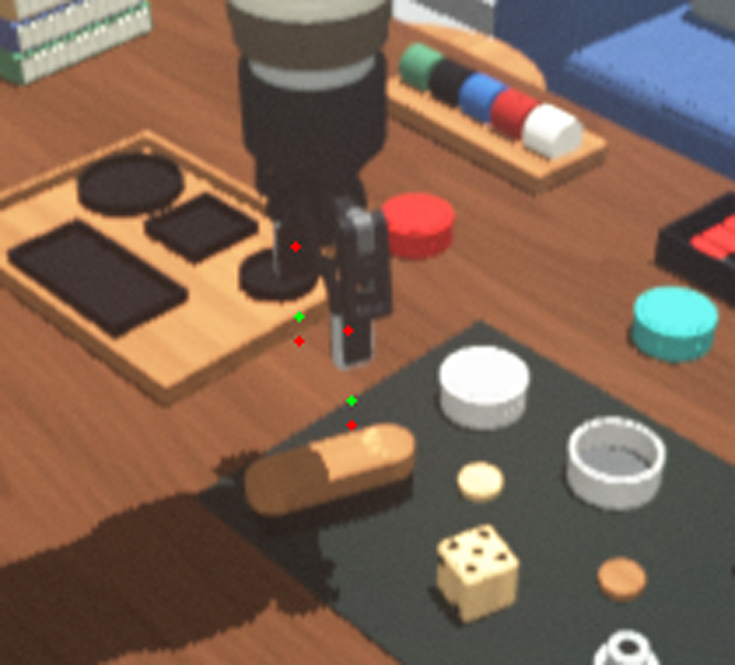

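Run:
```python
from h import *
c=bot.camera("top"); p,R,o=pose(); print(p,o["opening"])
f=c["frame"].copy()
for s in(-1,1):
  for dx in(-.08,-.05,0,.019):
    u=proj(c,p+R@np.array([dx,s*.043,0])); print(s,dx,u); cv2.circle(f,tuple(np.round(u).astype(int)),1,(255,0,0) if dx else (0,255,0),-1)
c["frame"]=f;save(c,"t2",(280,220,370,300),8)
o1=bot.get_obs();print(o1["time"],o1["qd"])
```

```text
[ 0.4564 -0.1072  0.1205] 0.08541490262903476
-1 -0.08 [349.9358 270.6777]
-1 -0.05 [347.2812 270.9922]
-1 0 [343.2435 271.4705]
-1 0.019 [341.8225 271.6388]
1 -0.08 [306.5785 256.3797]
1 -0.05 [305.4299 257.1875]
1 0 [303.6823 258.4164]
1 0.019 [303.0671 258.849 ]
3.6 [-0.1645  0.1658 -0.6085 -0.2044 -0.0278 -0.0003]
```

View pics/t2.png

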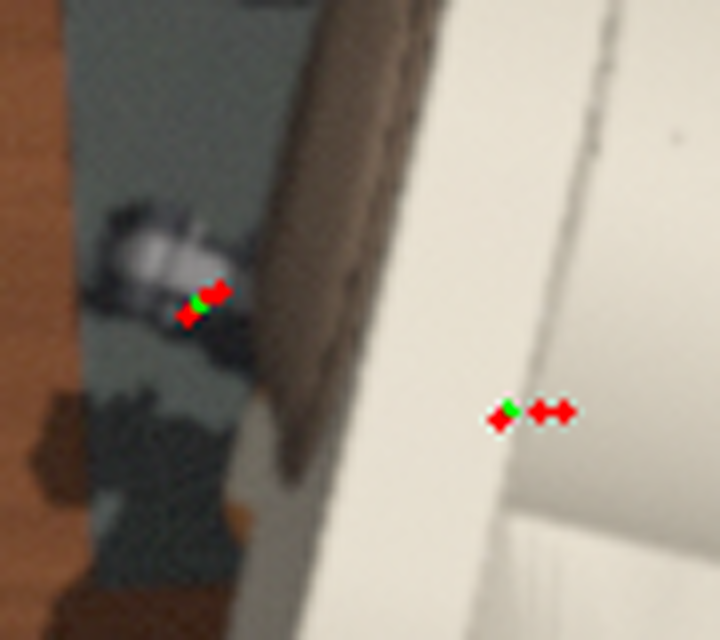

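Run:
```python
from h import *
from scipy.optimize import fsolve
c=bot.camera("side"); t=bot.camera("top"); p,R,o=pose(); print(p)
tgt=np.array([352,365])/3.5+[170,120]
for s in(-.043,-.05,-.057):
    f=lambda v: proj(c,p+R@np.array([v[0],s,v[1]]))-tgt
    print(s,"tip along tool x, z",fsolve(f,[0,0]))
save(c,"s3",(220,150,300,240),8)
```

```text
[ 0.4561 -0.1073  0.12  ]
-0.043 tip along tool x, z [-0.0247  0.0026]
-0.05 tip along tool x, z [-0.0306 -0.0002]
-0.057 tip along tool x, z [-0.0366 -0.0029]
```

View pics/s3.png

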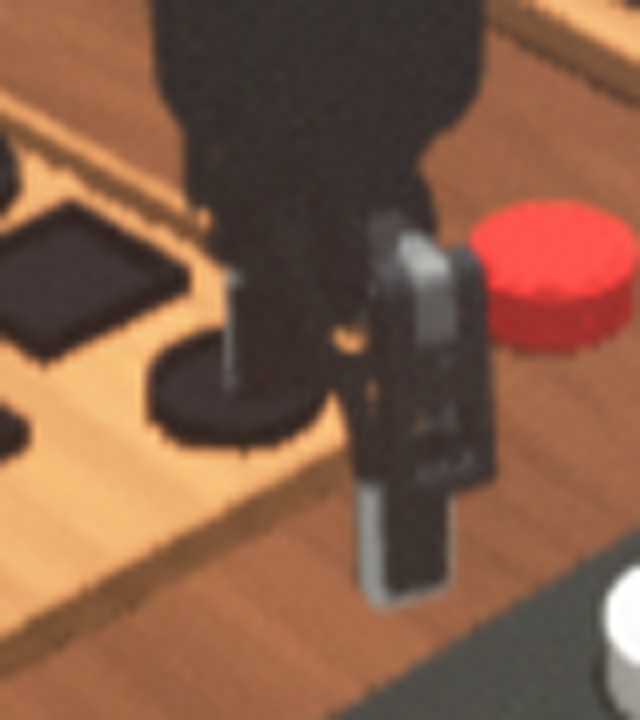

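Run:
```python
from h import *
from scipy.optimize import fsolve
c=bot.camera("side"); t=bot.camera("top"); p,R,o=pose(); print(p)
for a in ([425,250],[435,300]):
  for b in([145,250],[165,255],[185,265]):
    sa=np.array(a)/8+[220,150]; tb=np.array(b)/8+[280,220]
    f=lambda v: np.r_[proj(c,p+R@np.array([v[0],-v[3],v[2]])+0)*0+proj(c,p+R@np.array([v[0],v[1]-v[3],v[2]]))-sa, proj(t,p+R@np.array([v[0],v[1]+v[3],v[2]]))-tb]
    print(a,b,fsolve(f,[-.05,0,0,.05]))
```

```text
[ 0.456  -0.1072  0.1197]
[425, 250] [145, 250] [-0.137  -0.0016 -0.      0.0647]
[425, 250] [165, 255] [-0.1363 -0.0034  0.0004  0.062 ]
[425, 250] [185, 265] [-0.1377 -0.0068 -0.0005  0.0606]
[435, 300] [145, 250] [-0.1258 -0.0033  0.0009  0.0661]
[435, 300] [165, 255] [-0.1251 -0.0051  0.0013  0.0633]
[435, 300] [185, 265] [-0.1266 -0.0086  0.0004  0.0619]
```

```bash
python3 -m handwheel '[[0,0,0,0.03,-0.0025,0,-1],[0,0,0,0.055,-0.0025,0,-1],[0,0,0,0.055,-0.0025,0,-1],[0,0,0,0.055,-0.0025,0,-1]]'; python3 pl.py .4555 -.110 .035 72.5
python3 - <<'E'
from h import *
c=bot.camera("side"); p,R,o=pose(); print(p)
f=c["frame"].copy()
for s in(-1,1):
  for dx in(-.05,0,.019):
    u=proj(c,p+R@np.array([dx,s*.043,0])); cv2.circle(f,tuple(np.round(u).astype(int)),1,(255,0,0) if dx else (0,255,0),-1)
c["frame"]=f;save(c,"s4",(200,160,320,290),5)
E
```

```text
time: 4.3
ee_pos: [0.4556, -0.1097, 0.0656]
tcp_rot: [6.0, 89.9, -11.4]
wrist_force: [0.3, 0.7, 0.4]
opening: 0.0853
t 4.3 p [ 0.4556 -0.1097  0.0656] q [-13.5357  -6.4694 -17.999   78.4172   0.0019   3.9362] F [0.2516 0.6814 0.3814] open 0.0852577279226722 yaw 72.52811902563316
rot [ 0.   0.1 -0. ] shift [ 0.0306 -0.0003 -0.    ]
rot [-180.     0.     0.1] shift [ 0.0306 -0.0003 -0.    ]
[ 0.4558 -0.1097  0.0659]
```

View pics/s4.png

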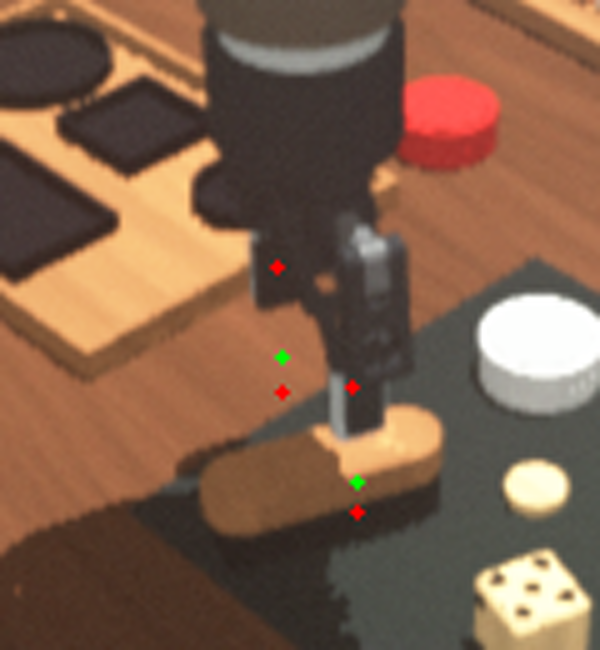

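```bash
python3 -m handwheel '[[0,0,0,0.0306,0,0,-1],[0,0,0,0.0306,0,0,-1],[0,0,0,0.0306,0,0,-1]]'
python3 - <<'E'
from h import *
c=bot.camera("side"); p,R,o=pose(); print(p,o["q"])
save(c,"s5",(200,160,320,290),5)
E
```

```text
time: 4.72
ee_pos: [0.4558, -0.1097, 0.0354]
tcp_rot: [4.2, 89.9, -13.2]
wrist_force: [0.0, -0.5, 0.0]
opening: 0.0856
[ 0.456  -0.1097  0.0355] [-13.5334  -5.7871 -20.7351  74.9505   0.0011   3.938 ]
```

View pics/s5.png

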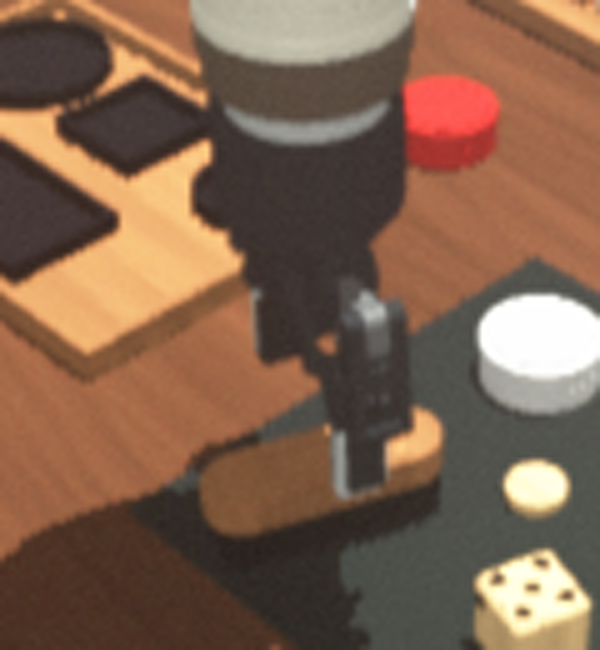

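```bash
python3 -m handwheel '[[0,0,0,0,0,0,0.25],[0,0,0,0,0,0,0.25],[0,0,0,0,0,0,0.25],[0,0,0,0,0,0,0.25],[0,0,0,0,0,0,0.25],[0,0,0,0,0,0,0.25]]' 25
python3 - <<'E'
from h import *
c=bot.camera("side"); p,R,o=pose(); print(p,o["opening"])
save(c,"s6",(200,160,320,290),5)
E
```

```text
time: 5.52
ee_pos: [0.4552, -0.1096, 0.0339]
tcp_rot: [-171.8, 90.0, 170.8]
wrist_force: [-0.2, 0.1, 0.7]
opening: 0.032
[ 0.4552 -0.1096  0.0339] 0.031785794978155
```

View pics/s6.png

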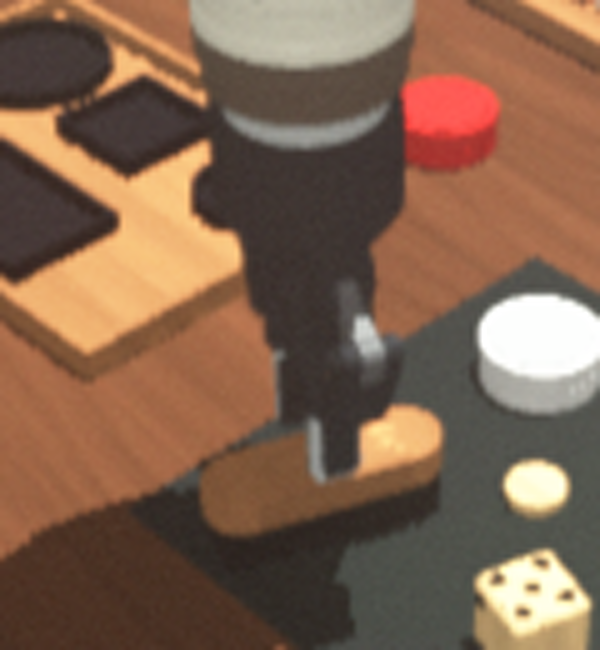

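Run:
```python
from h import *
from scipy.optimize import fsolve
c=bot.camera("side"); p,R,o=pose()
tgt=np.array([333,478])/5+[200,160]
for s in(-.016,-.023,-.030):
    print(s,fsolve(lambda v: proj(c,p+R@np.array([v[0],s,v[1]]))-tgt,[0,0]))
```

```text
-0.016 [-0.0084  0.0017]
-0.023 [-0.0153 -0.0009]
-0.03 [-0.0222 -0.0035]
```

```bash
python3 -m handwheel '[[0,0,0,0,0,0,-1],[0,0,0,0,0,0,-1],[0,0,0,0,0,0,-1],[0,0,0,0,0,0,-1],[0,0,0,0,0,0,-1],[0,0,0,0.015,0,0,-1],[0,0,0,0.022,0,0,-1],[0,0,0,0.026,0,0,-1],[0,0,0,0.031,0,0,-1],[0,0,0,0.031,0,0,-1]]'
python3 - <<'E'
from h import *
c=bot.camera("side"); p,R,o=pose(); print(p,o["opening"],o["wrist_force"])
save(c,"s7",(200,160,320,290),5)
E
```

```text
time: 6.88
ee_pos: [0.455, -0.1095, 0.0026]
tcp_rot: [-177.3, 90.0, 165.3]
wrist_force: [0.5, 0.2, -0.1]
opening: 0.0856
[ 0.4552 -0.1096  0.003 ] 0.0855136823309483 [ 0.2833 -0.5205 -0.1099]
```

View pics/s7.png

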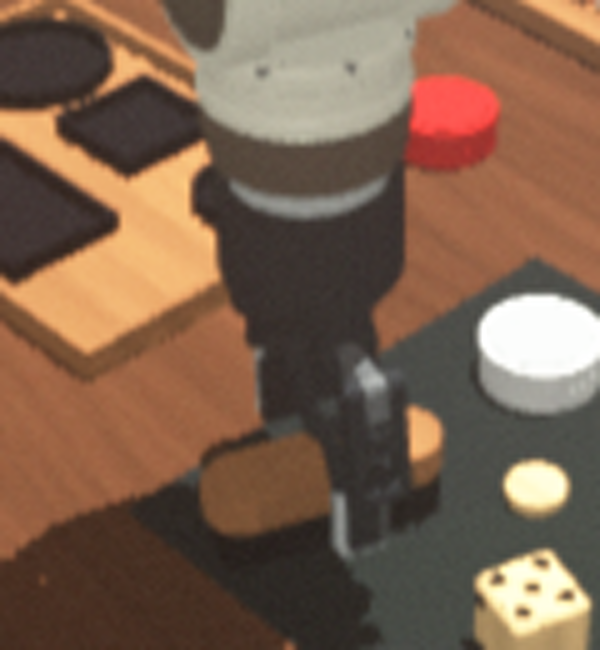

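```bash
python3 -m handwheel '[[0,0,0,0,0,0,1],[0,0,0,0,0,0,1],[0,0,0,0,0,0,1],[0,0,0,0,0,0,1],[0,0,0,0,0,0,1],[0,0,0,0,0,0,1],[0,0,0,0,0,0,1]]' 40
python3 - <<'E'
from h import *
c=bot.camera("side"); p,R,o=pose(); print(p,o["opening"],o["wrist_force"])
save(c,"s8",(200,160,320,290),5)
E
```

```text
time: 7.8
ee_pos: [0.4555, -0.1097, 0.0033]
tcp_rot: [1.8, 90.0, -15.7]
wrist_force: [-0.1, 0.5, 5.1]
opening: 0.0355
[ 0.4554 -0.1096  0.0033] 0.03550688641326777 [ 0.6769 -0.0228  4.8108]
```

View pics/s8.png

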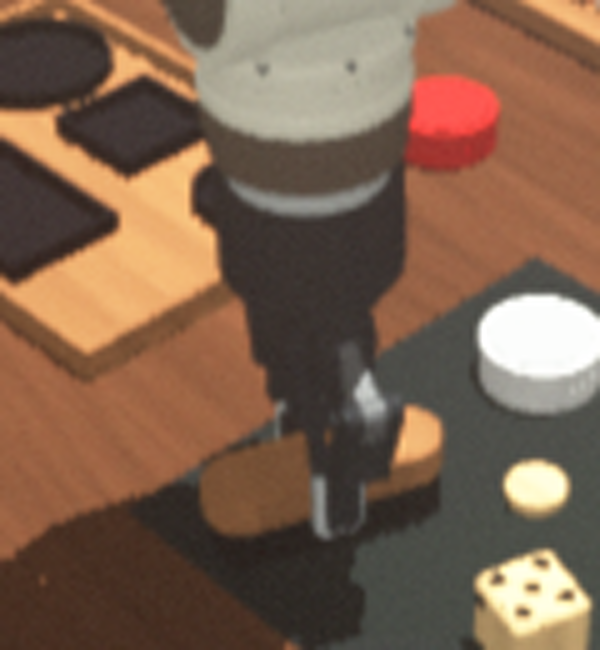

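```bash
python3 pl.py .4705 .1965 .09 3.9; python3 -m handwheel '[[0,0,0,-0.05,0,0,1],[0,0,0,-0.087,0,0,1],[0,0,0,-0.087,0,0,1]]'; python3 pl.py .4705 .1965 .085 3.9
```

```text
t 7.85 p [ 0.4554 -0.1096  0.0033] q [-13.5364  -4.7606 -23.4286  71.3004  -0.001    3.9378] F [ 0.6769 -0.0228  4.8108] open 0.03550688641326777 yaw 72.52577483886557
rot [68.6  0.  -0. ] shift [-0.0867  0.2965 -0.0775]
rot [-111.4    0.     0. ] shift [-0.0867  0.2965 -0.0775]
time: 8.22
ee_pos: [0.4565, -0.1099, 0.0923]
tcp_rot: [4.4, 89.8, -13.1]
wrist_force: [0.1, -0.1, -1.5]
opening: 0.0352
t 8.225 p [ 0.4565 -0.1099  0.0923] q [-13.5329  -6.9164 -15.4415  81.2505   0.0018   3.9359] F [ 0.0548 -0.1218 -1.4817] open 0.0352202478661368 yaw 72.53126332151678
rot [68.6  0.2 -0.1] shift [ 0.0071  0.2964 -0.0787]
rot [-111.4    0.2    0.2] shift [ 0.0071  0.2964 -0.0787]
```

```bash
python3 -m handwheel '[[68.6,0,0,0,0.296,-0.0785,1],[68.6,0,0,0,0.296,-0.0785,1],[68.6,0,0,0,0.296,-0.0785,1],[68.6,0,0,0,0.296,-0.0785,1],[68.6,0,0,0,0.296,-0.0785,1],[68.6,0,0,0,0.296,-0.0785,1],[68.6,0,0,0,0.296,-0.0785,1],[68.6,0,0,0,0.296,-0.0785,1],[68.6,0,0,0,0.296,-0.0785,1]]';  python3 pl.py .4705 .1965 .009 3.9
python3 - <<'E'
from h import *
c=bot.camera("side");save(c,"s9",(130,100,300,250),4.5)
c=bot.camera("top");save(c,"t9",(110,170,270,300),4.5)
E
```

```text
time: 9.35
ee_pos: [0.4688, 0.1958, 0.0891]
tcp_rot: [-70.4, 89.9, -156.3]
wrist_force: [-0.5, -0.7, -0.5]
opening: 0.0353
t 9.35 p [0.4688 0.1958 0.0891] q [ 22.6723  -1.2573 -10.4624  80.8681  -0.0013 108.5565] F [-0.5128 -0.6885 -0.4574] open 0.03529415891065963 yaw 4.115767439677794
rot [0.2 0.  0.1] shift [ 0.0801  0.0018 -0.0006]
rot [-179.8   -0.1    0. ] shift [ 0.0801  0.0018 -0.0006]
```

View pics/s9.png

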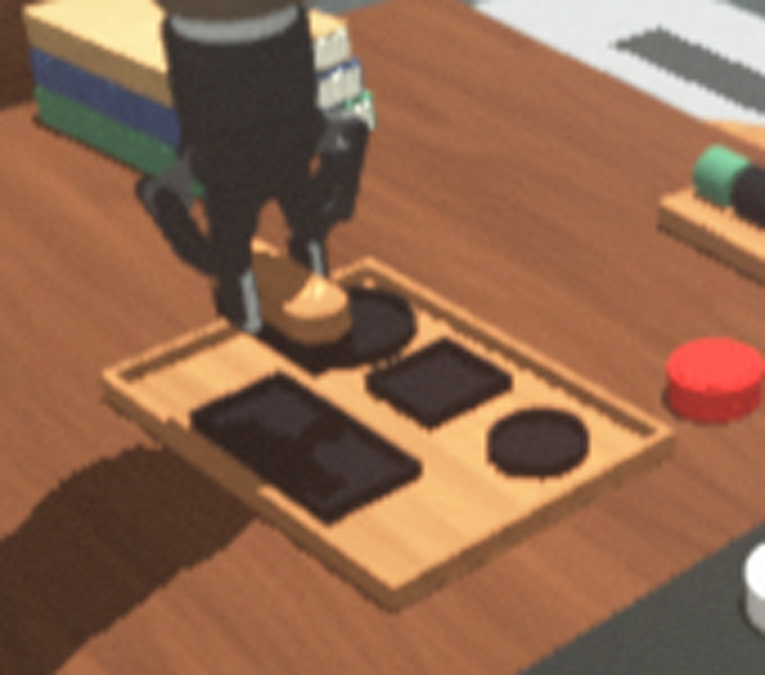

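View pics/t9.png

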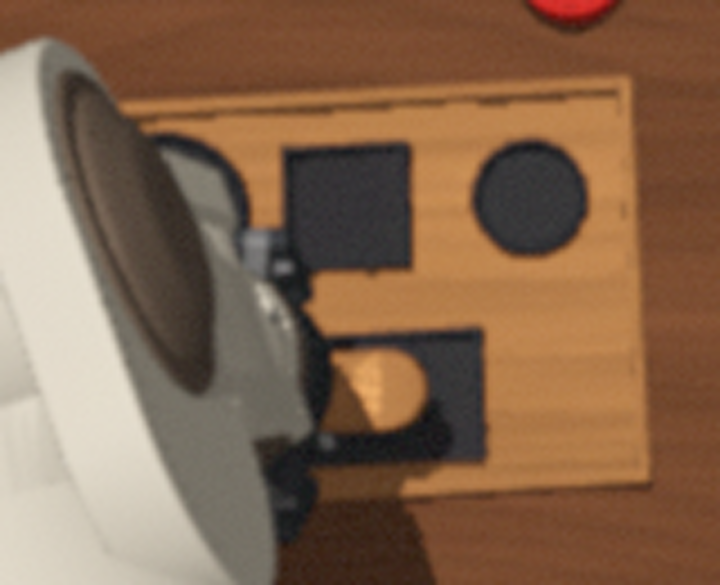

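Run:
```python
from h import *
c=bot.camera("top")
print(at(c,110+430/4.5,170+390/4.5,.129)); p,R,o=pose(); print(p)
w=bot.camera("side"); print(at(w,130+350/4.5,100+312/4.5,.129), at(w,130+320/4.5,100+335/4.5,.111))
```

```text
[0.4698 0.1354 0.129 ]
[0.4692 0.1959 0.0898]
[0.4794 0.131  0.129 ] [0.4686 0.1481 0.111 ]
```

```bash
python3 -m handwheel '[[0,0,0,0,0.0015,-0.0046,1],[0,0,0,0.04,0.0015,-0.0046,1],[0,0,0,0.055,0.0015,-0.0046,1],[0,0,0,0.065,0.0015,-0.0046,1],[0,0,0,0.072,0.0015,-0.0046,1],[0,0,0,0.076,0.0015,-0.0046,1],[0,0,0,0.078,0.0015,-0.0046,1],[0,0,0,0.078,0.0015,-0.0046,1]]';  python3 pl.py .4705 .200 .0093 3.9
python3 - <<'E'
from h import *
c=bot.camera("side");save(c,"s10",(130,100,300,250),4.5)
E
```

```text
time: 10.55
ee_pos: [0.4705, 0.2011, 0.0122]
tcp_rot: [102.4, 90.0, 16.3]
wrist_force: [0.6, 0.3, -0.1]
opening: 0.0356
t 10.55 p [0.4705 0.2011 0.0122] q [ 23.141    0.8949 -16.914   72.1699  -0.0025 109.2099] F [ 0.6264  0.2794 -0.0862] open 0.03560210648154692 yaw 3.931126781334819
rot [ 0. -0. -0.] shift [ 0.0029 -0.0001  0.0011]
rot [-180.    0.   -0.] shift [ 0.0029 -0.0001  0.0011]
```

View pics/s10.png

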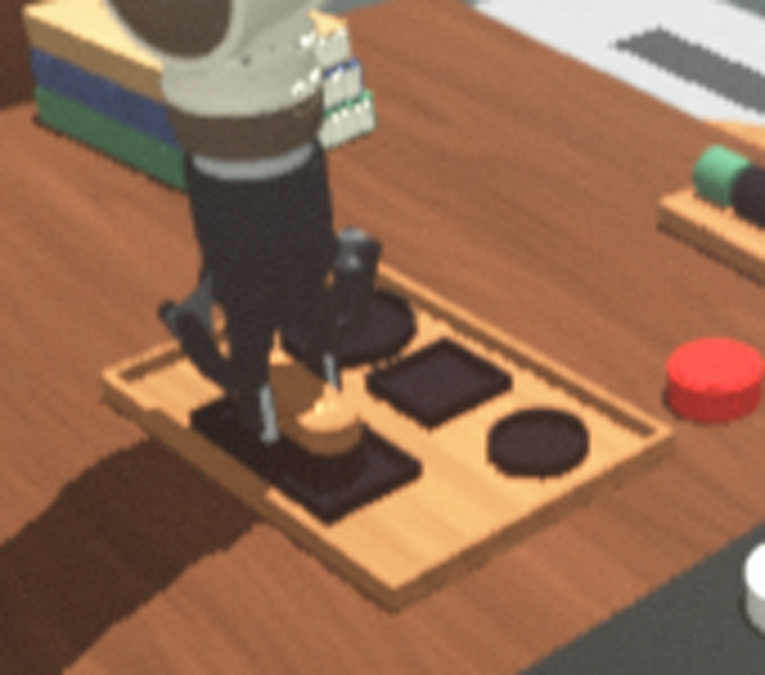

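```bash
python3 -m handwheel '[[0,0,0,0.002,0,0.0,1],[0,0,0,0.003,0,0.0,1],[0,0,0,0.003,0,0.0,1]]'; python3 pl.py; python3 -m handwheel '[[0,0,0,0,0,0.0,0],[0,0,0,0,0,0.0,-0.3],[0,0,0,0,0,0.0,-0.4],[0,0,0,0,0,0.0,-0.4],[0,0,0,-0.03,0,0.0,-0.4],[0,0,0,-0.09,0,0,-0.4],[0,0,0,-0.09,0,0,-1],[0,0,0,-0.09,0,0,-1]]';  python3 pl.py .47 -.20 .11 90
python3 - <<'E'
from h import *
c=bot.camera("side");save(c,"s11",(130,100,300,250),4.5)
E
```

```text
time: 10.98
ee_pos: [0.4704, 0.201, 0.0093]
tcp_rot: [104.1, 90.0, 18.1]
wrist_force: [-0.9, -0.6, 3.2]
opening: 0.0353
t 10.975 p [0.4704 0.201  0.0093] q [ 23.1402   0.9848 -17.1575  71.8441  -0.0012 109.212 ] F [-0.8796 -0.5954  3.1647] open 0.0353447496886763 yaw 3.928216748879551
time: 11.98
ee_pos: [0.4704, 0.2011, 0.0987]
tcp_rot: [106.2, 90.0, 20.2]
wrist_force: [-1.3, -0.1, -0.9]
opening: 0.0857
t 11.975 p [0.4704 0.2011 0.0987] q [ 23.1429  -0.9775  -9.1331  81.8377  -0.0003 109.209 ] F [-1.2817 -0.1113 -0.8872] open 0.08573205061786837 yaw 3.93389455034675
rot [-86.1   0.   -0. ] shift [-0.0113 -0.0279  0.4001]
rot [93.9 -0.  -0. ] shift [-0.0113 -0.0279  0.4001]
```

View pics/s11.png

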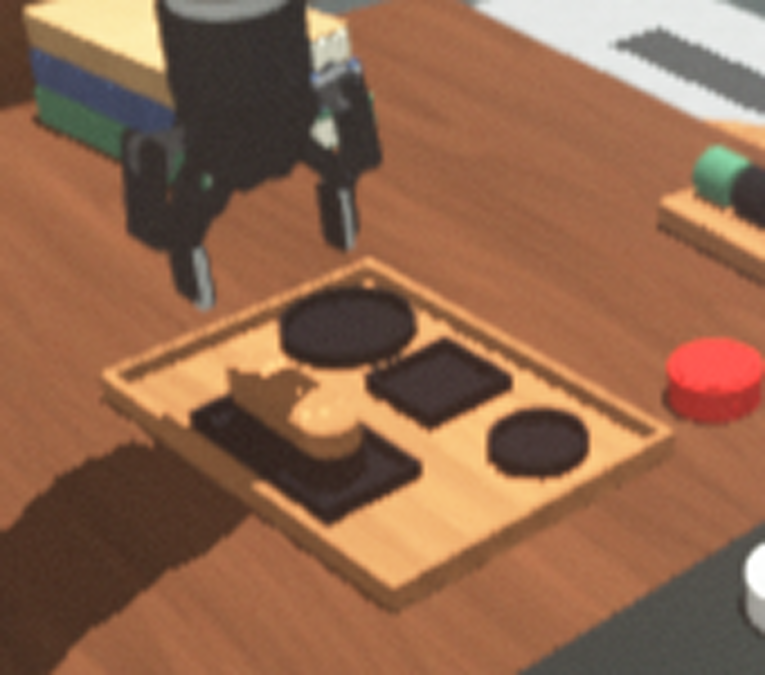

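```bash
python3 - <<'E'
from meas import *
F=lambda U,V,z:at(T,280+(U+.5)/4.5-.5,165+(V+.5)/4.5-.5,z)
a,b,c=F(573,102,.033),F(645,104,.033),F(643,183,.033); print(a,b,c,(a+c)/2, np.degrees(np.arctan2(*(a-b)[:2])),np.degrees(np.arctan2(*(b-c)[1::-1])))
print("purple",at(T,409,147,.03))
G=lambda U,V,z:at(S,225+(U+.5)/3.7-.5,200+(V+.5)/3.7-.5,z)
q=[G(*k,.033) for k in((628,240),(674,270),(625,302),(579,280))];print(q,sum(q)/4)
for i in range(4): d=q[(i+1)%4]-q[i];print(np.degrees(np.arctan2(d[1],d[0])),np.hypot(*d[:2]))
E
python3 pl.py .6235 -.330 .08 -4
```

```text
[ 0.6428 -0.3137  0.033 ] [ 0.6424 -0.3514  0.033 ] [ 0.6006 -0.3488  0.033 ] [ 0.6217 -0.3313  0.033 ] 0.6684599951551834 -3.5829168202216133
purple [ 0.7417 -0.3227  0.03  ]
[array([ 0.6441, -0.3145,  0.033 ]), array([ 0.6438, -0.3457,  0.033 ]), array([ 0.6033, -0.3425,  0.033 ]), array([ 0.5977, -0.3159,  0.033 ])] [ 0.6222 -0.3296  0.033 ]
-90.47632232582804 0.0311325610346914
175.5523360662403 0.040601945876766576
101.87811465425818 0.027203809988989715
1.6830486562925753 0.046357861206844105
t 12.025 p [0.4699 0.2009 0.0979] q [ 23.1424  -0.9502  -9.1879  81.8389  -0.0007 109.2103] F [-0.3492 -0.2269 -0.6444] open 0.08568060227005216 yaw 3.932094922046647
rot [7.9 0.  0.1] shift [0.018  0.1168 0.5401]
rot [-172.1   -0.1    0. ] shift [0.018  0.1168 0.5401]
```

```bash
python3 -m handwheel '[[6,0,0,0.018,0.1155,0.54,-1],[6,0,0,0.018,0.1155,0.54,-1],[6,0,0,0.018,0.1155,0.54,-1],[6,0,0,0.018,0.1155,0.54,-1],[6,0,0,0.018,0.1155,0.54,-1],[6,0,0,0.018,0.1155,0.54,-1],[6,0,0,0.018,0.1155,0.54,-1],[6,0,0,0.018,0.1155,0.54,-1],[6,0,0,0.018,0.1155,0.54,-1],[6,0,0,0.018,0.1155,0.54,-1],[6,0,0,0.018,0.1155,0.54,-1],[6,0,0,0.018,0.1155,0.54,-1]]';  python3 pl.py .6225 -.330 0 -2
python3 - <<'E'
from h import *
c=bot.camera("side");save(c,"s12",(300,130,460,290),4)
c=bot.camera("top");save(c,"t12",(110,170,440,300),2.3)
E
```

```text
time: 13.52
ee_pos: [0.6225, -0.3285, 0.0809]
tcp_rot: [-130.8, 90.0, 137.2]
wrist_force: [-0.5, -0.3, -0.3]
opening: 0.0851
t 13.525 p [ 0.6225 -0.3285  0.0809] q [-27.8217  26.0005  20.5711  84.599    0.0076  64.1753] F [-0.4917 -0.3437 -0.2818] open 0.08511307861941768 yaw -1.9969935183003638
rot [ 0. -0.  0.] shift [0.0809 0.0001 0.0016]
rot [-180.   -0.   -0.] shift [0.0809 0.0001 0.0016]
```

View pics/s12.png

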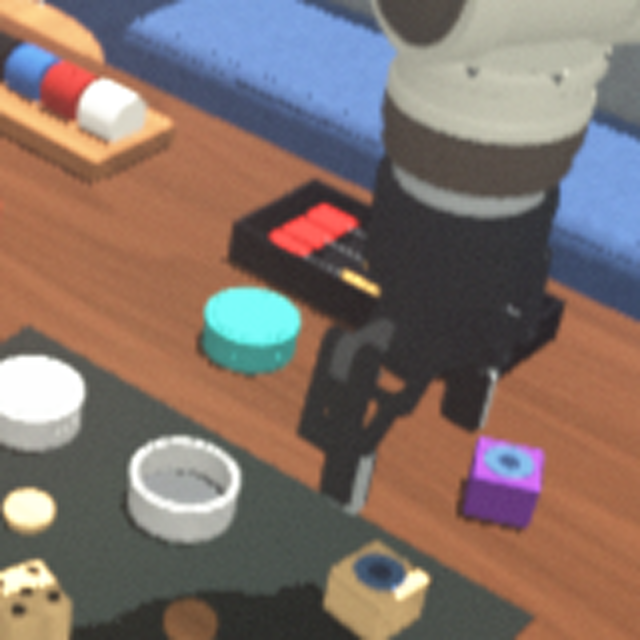

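View pics/t12.png

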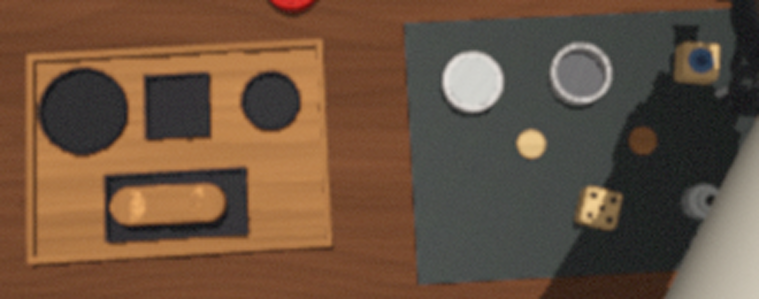

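```bash
python3 - <<'E'
from h import *
c=bot.camera("top")
for u,v in((108,207),(227,203),(165,186),(170,228)): print(at(c,110+u/2.3,170+v/2.3,.049))
E
python3 -m handwheel '[[0,0,0,0.04,0,0.0014,-1],[0,0,0,0.06,0,0.0014,-1],[0,0,0,0.07,0,0.0014,-1],[0,0,0,0.076,0,0.0014,-1],[0,0,0,0.08,0,0.0014,-1],[0,0,0,0.08,0,0.0014,-1]]' 40;  python3 pl.py .6225 -.330 0 -2
python3 - <<'E'
from h import *
c=bot.camera("side");save(c,"s13",(330,170,460,310),4.2)
E
```

```text
[0.4652 0.2549 0.049 ]
[0.4705 0.1406 0.049 ]
[0.4861 0.2011 0.049 ]
[0.4458 0.1944 0.049 ]
time: 14.42
ee_pos: [0.6228, -0.3313, 0.0014]
tcp_rot: [66.7, 90.0, -25.4]
wrist_force: [0.9, -0.5, 0.3]
opening: 0.0851
t 14.425 p [ 0.6228 -0.3313  0.0014] q [-28.0122  27.2992  13.5313  76.1993   0.0015  64.059 ] F [ 0.8736 -0.5196  0.3284] open 0.08512133620407843 yaw -2.0712435022953137
rot [-0.1  0.  -0. ] shift [ 0.0014 -0.0003 -0.0013]
rot [179.9  -0.   -0. ] shift [ 0.0014 -0.0003 -0.0013]
```

View pics/s13.png

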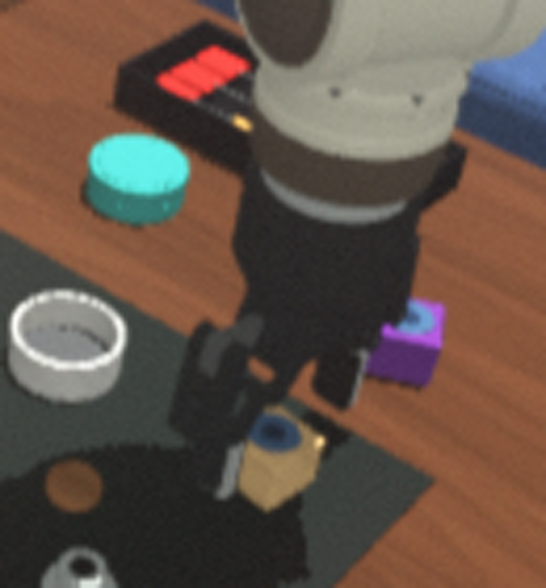

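```bash
python3 -m handwheel '[[0,0,0,0,0,-0.0013,1],[0,0,0,0,0,-0.0013,1],[0,0,0,0,0,-0.0013,1],[0,0,0,0,0,-0.0013,1],[0,0,0,0,0,-0.0013,1],[0,0,0,0,0,-0.0013,1],[0,0,0,0,0,-0.0013,1]]' 40;  python3 pl.py .570 .200 .08 3.9
python3 - <<'E'
from h import *
c=bot.camera("side");save(c,"s14",(330,170,460,310),4.2)
E
```

```text
time: 15.35
ee_pos: [0.6229, -0.33, 0.0015]
tcp_rot: [62.2, 90.0, -29.8]
wrist_force: [0.4, 0.3, 5.8]
opening: 0.0353
t 15.35 p [ 0.6229 -0.33    0.0015] q [-27.9149  27.2102  13.4154  76.1604  -0.0015  64.1555] F [0.3589 0.2779 5.7727] open 0.03526677603141298 yaw -2.0703980016598513
rot [-6.  0. -0.] shift [-0.0788 -0.0719 -0.5277]
rot [174.   -0.1  -0. ] shift [-0.0788 -0.0719 -0.5277]
```

View pics/s14.png

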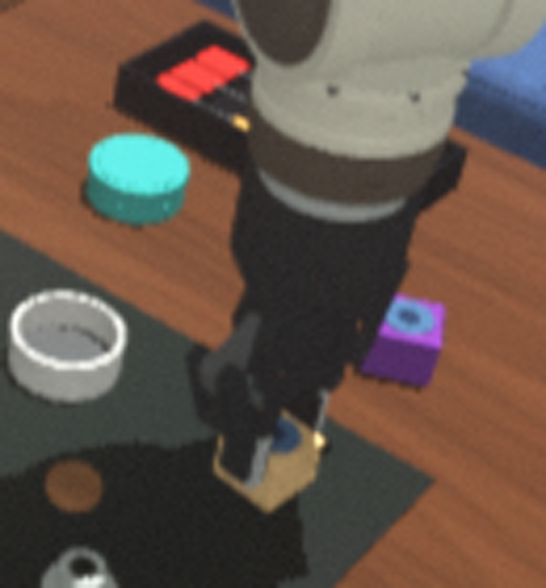

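```bash
python3 -m handwheel '[[0,0,0,-0.05,0,0,1],[0,0,0,-0.085,0,0,1],[0,0,0,-0.085,0,0,1],[-6,0,0,-0.085,-0.072,-0.5277,1],[-6,0,0,-0.085,-0.072,-0.5277,1],[-6,0,0,-0.085,-0.072,-0.5277,1],[-6,0,0,-0.085,-0.072,-0.5277,1],[-6,0,0,-0.085,-0.072,-0.5277,1],[-6,0,0,-0.085,-0.072,-0.5277,1],[-6,0,0,-0.085,-0.072,-0.5277,1],[-6,0,0,-0.085,-0.072,-0.5277,1],[-6,0,0,-0.085,-0.072,-0.5277,1],[-6,0,0,-0.085,-0.072,-0.5277,1],[-6,0,0,-0.085,-0.072,-0.5277,1]]';  python3 pl.py .570 .200 .0075 3.9
python3 - <<'E'
from h import *
c=bot.camera("side");save(c,"s15",(130,80,300,250),4.2)
c=bot.camera("top");save(c,"t15",(110,170,270,300),4.5)
E
```

```text
time: 17.15
ee_pos: [0.5692, 0.1994, 0.0848]
tcp_rot: [-66.7, 89.9, -152.8]
wrist_force: [-0.1, -0.8, -1.0]
opening: 0.0347
t 17.15 p [0.5692 0.1994 0.0848] q [ 19.3153  11.7762   3.0546  81.3886  -0.0153 105.384 ] F [-0.0931 -0.7655 -1.007 ] open 0.0347364152405824 yaw 3.9312918040413476
rot [0.  0.  0.1] shift [ 0.0773  0.0009 -0.0006]
rot [-180.    -0.2    0.1] shift [ 0.0773  0.0009 -0.0006]
```

View pics/s15.png

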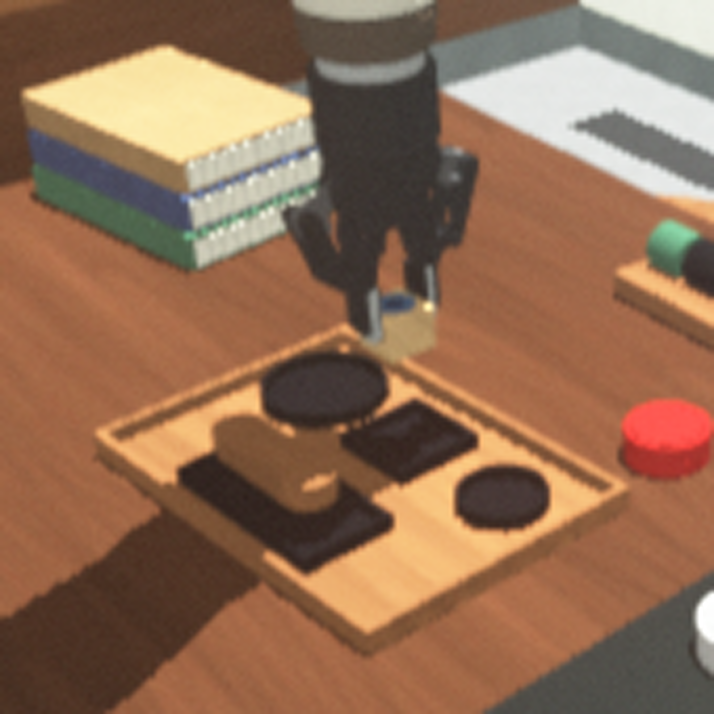

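View pics/t15.png

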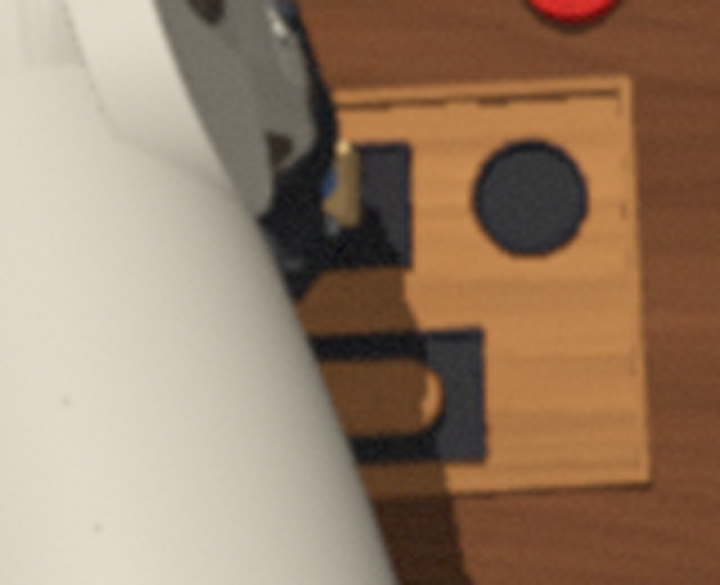

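```bash
python3 - <<'E'
from h import *
c=bot.camera("side");print(at(c,130+400/4.2,80+302/4.2,.116))
E
python3 -m handwheel '[[0,0,0,0.04,0.001,0,1],[0,0,0,0.055,0.001,0,1],[0,0,0,0.065,0.001,0,1],[0,0,0,0.072,0.001,0,1],[0,0,0,0.075,0.001,0,1],[0,0,0,0.0765,0.001,0,1],[0,0,0,0.0765,0.001,0,1]]';  python3 pl.py .570 .200 .0075 3.9
python3 - <<'E'
from h import *
c=bot.camera("side");save(c,"s16",(130,80,300,250),4.2)
E
```

```text
[0.5748 0.1981 0.116 ]
time: 18.18
ee_pos: [0.5709, 0.2002, 0.0099]
tcp_rot: [105.7, 90.0, 19.6]
wrist_force: [-0.1, 0.1, 0.1]
opening: 0.0353
t 18.175 p [0.5709 0.2002 0.0099] q [ 19.3288  13.4405  -3.3423  73.188    0.0002 105.3938] F [-0.1022  0.0829  0.1089] open 0.03532365316524127 yaw 3.935023609118749
rot [ 0. -0. -0.] shift [ 0.0024 -0.0009  0.0002]
rot [-180.    0.   -0.] shift [ 0.0024 -0.0009  0.0002]
```

View pics/s16.png

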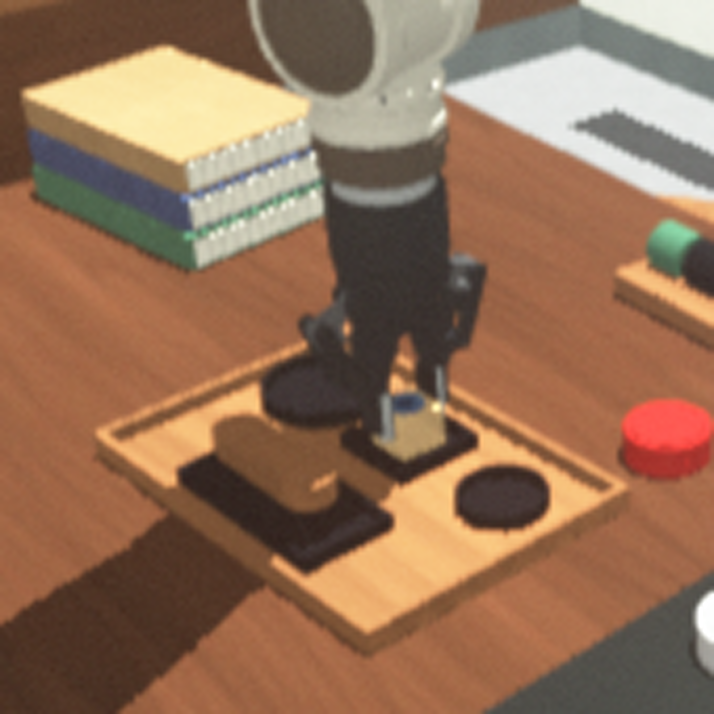

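```bash
python3 -m handwheel '[[0,0,0,0.0015,0,0.0,1],[0,0,0,0.0025,0,0.0,1],[0,0,0,0.0025,0,0.0,1]]'; python3 pl.py; python3 -m handwheel '[[0,0,0,0,0,0.0,0],[0,0,0,0,0,0.0,-0.3],[0,0,0,0,0,0.0,-0.4],[0,0,0,0,0,0.0,-0.4],[0,0,0,-0.03,0,0.0,-0.4],[0,0,0,-0.09,0,0,-0.4],[0,0,0,-0.09,0,0,-1],[0,0,0,-0.09,0,0,-1]]';  python3 pl.py .481 -.331 .085 -10
python3 - <<'E'
from h import *
c=bot.camera("side");save(c,"s17",(130,80,300,250),4.2)
E
```

```text
time: 18.6
ee_pos: [0.5708, 0.2002, 0.0074]
tcp_rot: [116.9, 90.0, 30.8]
wrist_force: [-1.7, -0.7, 2.9]
opening: 0.0351
t 18.6 p [0.5708 0.2002 0.0074] q [ 19.3269  13.5079  -3.5391  72.9308   0.0045 105.3941] F [-1.6643 -0.6551  2.8896] open 0.035068864398440876 yaw 3.9327746719304124
time: 19.6
ee_pos: [0.5708, 0.2002, 0.0969]
tcp_rot: [99.6, 90.0, 13.6]
wrist_force: [-0.5, -1.0, -1.2]
opening: 0.0853
t 19.6 p [0.5708 0.2002 0.0969] q [ 19.324   11.7527   4.368   82.5915  -0.0024 105.3942] F [-0.4875 -1.0219 -1.1559] open 0.08532504483863139 yaw 3.9298220211170785
rot [13.9 -0.  -0. ] shift [ 0.0118 -0.126   0.5237]
rot [-166.1    0.    -0. ] shift [ 0.0118 -0.126   0.5237]
```

View pics/s17.png

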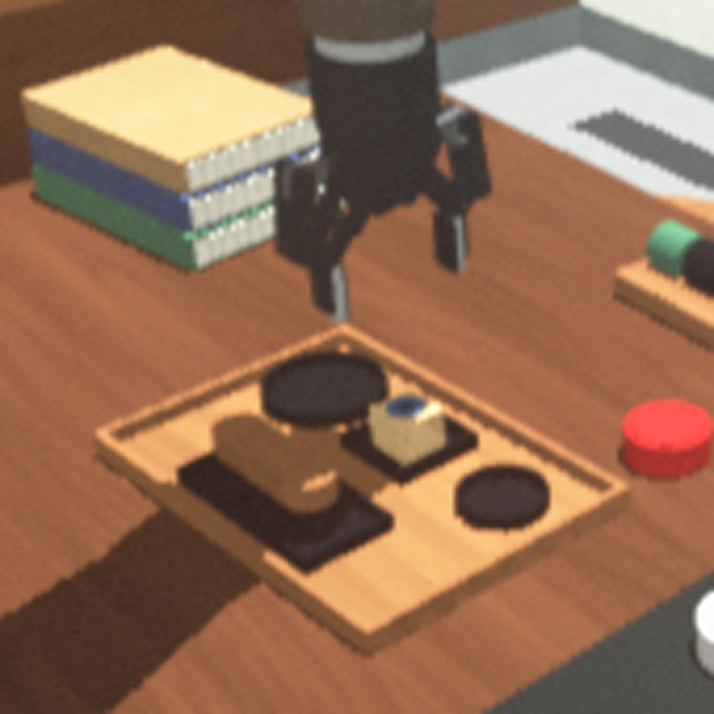

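```bash
python3 -m handwheel '[[13.9,0,0,0,-0.1255,0.5235,-1],[13.9,0,0,0,-0.1255,0.5235,-1],[13.9,0,0,0,-0.1255,0.5235,-1],[13.9,0,0,0,-0.1255,0.5235,-1],[13.9,0,0,0,-0.1255,0.5235,-1],[13.9,0,0,0,-0.1255,0.5235,-1],[13.9,0,0,0,-0.1255,0.5235,-1],[13.9,0,0,0,-0.1255,0.5235,-1],[13.9,0,0,0,-0.1255,0.5235,-1],[13.9,0,0,0,-0.1255,0.5235,-1],[13.9,0,0,0.012,-0.1255,0.5235,-1],[13.9,0,0,0.012,-0.1255,0.5235,-1]]';  python3 pl.py .4815 -.3305 .0015 -10
python3 - <<'E'
from h import *
c=bot.camera("side");save(c,"s18",(270,180,420,340),4)
E
```

```text
time: 21.15
ee_pos: [0.4809, -0.3292, 0.083]
tcp_rot: [-117.2, 89.8, 142.9]
wrist_force: [-1.4, 0.3, -0.2]
opening: 0.0855
t 21.15 p [ 0.4809 -0.3292  0.083 ] q [-34.3976   9.0769  -0.2369  80.8584   0.0082  65.4981] F [-1.3548  0.3175 -0.1807] open 0.08554258886907891 yaw -9.89568007932936
rot [ 0.1 -0.1  0.2] shift [0.0815 0.0011 0.0013]
rot [-179.9   -0.2   -0.1] shift [0.0815 0.0011 0.0013]
```

View pics/s18.png

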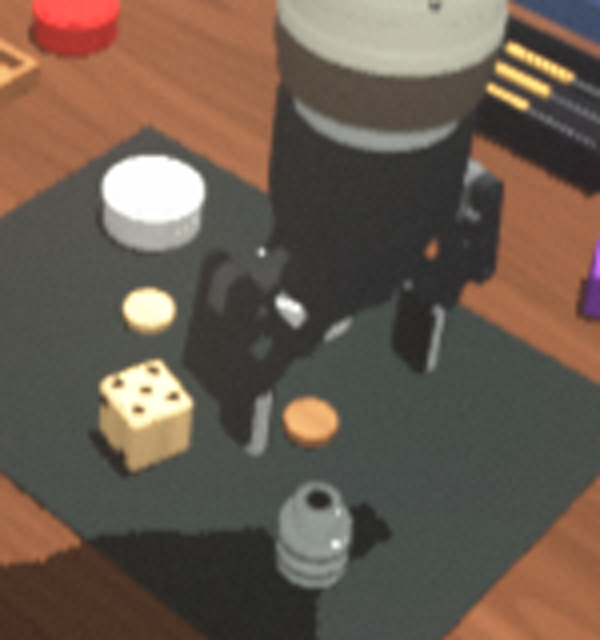

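```bash
python3 -m handwheel '[[0,0,0,0.03,0.001,0.001,-1],[0,0,0,0.05,0.001,0.001,-1],[0,0,0,0.065,0.001,0.001,-1],[0,0,0,0.074,0.001,0.001,-1],[0,0,0,0.079,0.001,0.001,-1],[0,0,0,0.081,0.001,0.001,-1],[0,0,0,0.081,0.001,0.001,-1]]';  python3 pl.py .4815 -.3305 .0015 -10
python3 - <<'E'
from h import *
c=bot.camera("side");save(c,"s19",(270,180,420,340),4)
E
```

```text
time: 22.08
ee_pos: [0.4824, -0.332, 0.0044]
tcp_rot: [68.8, 90.0, -31.2]
wrist_force: [0.3, -0.6, 0.3]
opening: 0.0853
t 22.075 p [ 0.4824 -0.332   0.0044] q [-34.5418  11.0362  -6.7904  72.1407   0.0019  65.4321] F [ 0.2726 -0.5617  0.2618] open 0.08531716125095982 yaw -9.97395129435176
rot [ 0.  0. -0.] shift [ 0.0029 -0.0011 -0.0014]
rot [-180.    0.    0.] shift [ 0.0029 -0.0011 -0.0014]
```

View pics/s19.png

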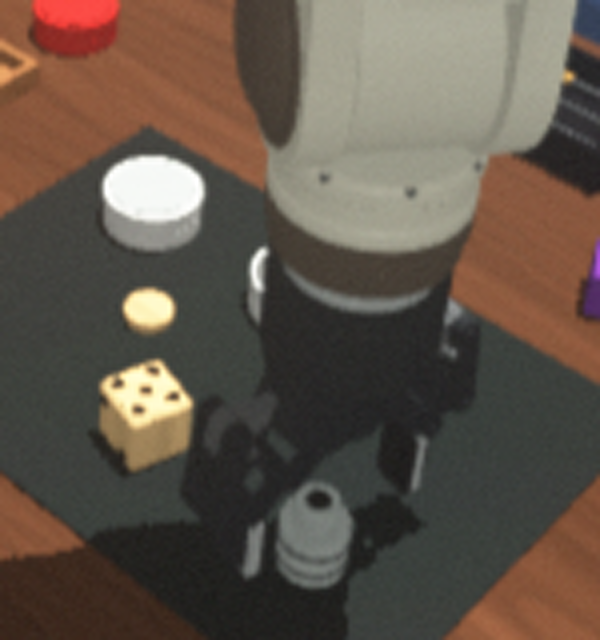

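Run:
```python
from h import *
c=bot.camera("side"); p,R,o=pose()
f=c["frame"].copy()
for s in(-1,0,1):
  for w in(-.011,0,.011):
    X=p+R@np.array([-.024,s*.0427,w]); u=(proj(c,X)-[270,180])*4; print(s,w,X,np.round(u))
for nm,z in(("base",.003),("mid",.027),("bodytop",.031),("top",.045)): print(nm,(proj(c,[.4815,-.3305,z])-[270,180])*4)
```

```text
-1 -0.011 [ 0.4422 -0.3139  0.0284] [229. 546.]
-1 0 [ 0.4403 -0.3247  0.0284] [243. 563.]
-1 0.011 [ 0.4384 -0.3355  0.0284] [258. 580.]
0 -0.011 [ 0.4843 -0.3212  0.0285] [302. 508.]
0 0 [ 0.4824 -0.3321  0.0285] [317. 524.]
0 0.011 [ 0.4805 -0.3429  0.0285] [332. 541.]
1 -0.011 [ 0.5264 -0.3286  0.0285] [372. 472.]
1 0 [ 0.5245 -0.3395  0.0285] [387. 488.]
1 0.011 [ 0.5225 -0.3503  0.0285] [402. 503.]
base [307.6632 558.2699]
mid [312.5917 525.2989]
bodytop [313.4313 519.6816]
top [316.4126 499.7373]
```

```bash
python3 -m handwheel '[[0,0,0,0.002,-0.0008,-0.0014,-1],[0,0,0,0.0025,-0.0008,-0.0014,0],[0,0,0,0.0025,-0.0008,-0.0014,1],[0,0,0,0.0025,-0.0008,-0.0014,1],[0,0,0,0.0025,-0.0008,-0.0014,1],[0,0,0,0.0025,-0.0008,-0.0014,1],[0,0,0,0.0025,-0.0008,-0.0014,1],[0,0,0,0.0025,-0.0008,-0.0014,1]]' 50;  python3 pl.py .577 .106 .085 5
python3 - <<'E'
from h import *
c=bot.camera("side");save(c,"s20",(270,180,420,340),4)
E
```

```text
time: 23.18
ee_pos: [0.4819, -0.3305, 0.0018]
tcp_rot: [66.6, 90.0, -33.4]
wrist_force: [-0.1, -0.1, 5.1]
opening: 0.0322
t 23.175 p [ 0.4819 -0.3305  0.0018] q [-34.4459  10.9474  -7.1847  71.8329   0.0006  65.5253] F [-0.1274 -0.0709  5.0805] open 0.03221970379010884 yaw -9.971199362312493
rot [-15.   0.  -0.] shift [-0.0833  0.0182 -0.4464]
rot [165.  -0.  -0.] shift [-0.0833  0.0182 -0.4464]
```

View pics/s20.png

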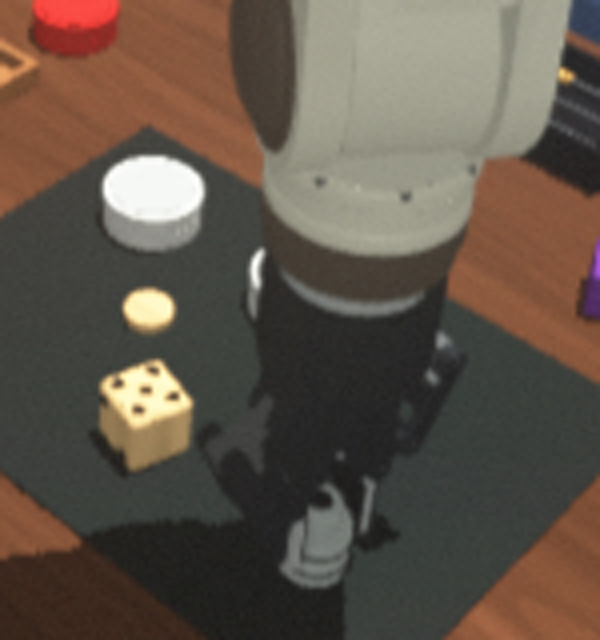

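```bash
python3 -m handwheel '[[0,0,0,-0.05,0,0,1],[0,0,0,-0.09,0,0,1],[0,0,0,-0.09,0,0,1],[-14,0,0,-0.09,0.018,-0.4464,1],[-14,0,0,-0.09,0.018,-0.4464,1],[-14,0,0,-0.09,0.018,-0.4464,1],[-14,0,0,-0.09,0.018,-0.4464,1],[-14,0,0,-0.09,0.018,-0.4464,1],[-14,0,0,-0.09,0.018,-0.4464,1],[-14,0,0,-0.09,0.018,-0.4464,1],[-14,0,0,-0.09,0.018,-0.4464,1],[-14,0,0,-0.09,0.018,-0.4464,1],[-14,0,0,-0.09,0.018,-0.4464,1],[-14,0,0,-0.09,0.018,-0.4464,1]]';  python3 pl.py .577 .106 .0078 4
python3 - <<'E'
from h import *
c=bot.camera("side");save(c,"s21",(150,80,320,250),4.2)
E
```

```text
time: 24.98
ee_pos: [0.5765, 0.1048, 0.0914]
tcp_rot: [-50.6, 90.0, -136.6]
wrist_force: [0.3, 0.5, -1.2]
opening: 0.0319
t 24.975 p [0.5765 0.1048 0.0914] q [10.3031  9.251   0.8922 81.6522 -0.0071 96.3795] F [ 0.2906  0.512  -1.191 ] open 0.03190328871802131 yaw 3.923599444502172
rot [-0.1  0.   0. ] shift [ 0.0836  0.0006 -0.0012]
rot [179.9   0.   -0. ] shift [ 0.0836  0.0006 -0.0012]
```

View pics/s21.png

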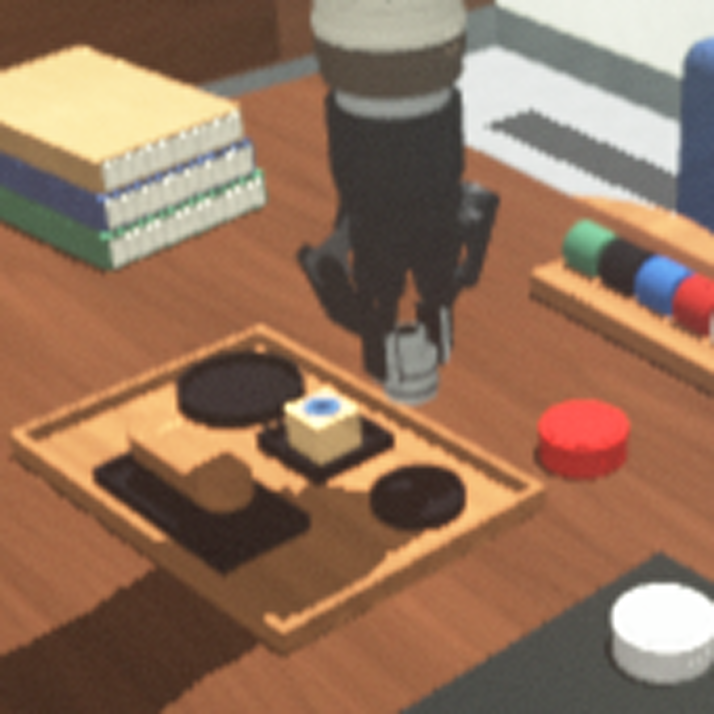

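```bash
python3 - <<'E'
from h import *
c=bot.camera("side");print(at(c,150+411/4.2,80+389/4.2,.0926))
E
python3 -m handwheel '[[0,0,0,0.04,0.0005,-0.001,1],[0,0,0,0.06,0.0005,-0.001,1],[0,0,0,0.07,0.0005,-0.001,1],[0,0,0,0.077,0.0005,-0.001,1],[0,0,0,0.081,0.0005,-0.001,1],[0,0,0,0.083,0.0005,-0.001,1],[0,0,0,0.083,0.0005,-0.001,1]]';  python3 pl.py .577 .106 .0078 3.9
python3 - <<'E'
from h import *
c=bot.camera("side");save(c,"s22",(150,80,320,250),4.2)
E
```

```text
[0.5786 0.1049 0.0926]
time: 25.95
ee_pos: [0.5773, 0.1073, 0.0088]
tcp_rot: [95.0, 90.0, 9.1]
wrist_force: [0.3, -0.4, -0.6]
opening: 0.0323
t 25.95 p [0.5773 0.1073 0.0088] q [10.5256 11.1057 -6.2081 72.6603 -0.0007 96.493 ] F [ 0.2965 -0.3507 -0.5529] open 0.032327937466849505 yaw 4.032596787115117
rot [ 0.1 -0.  -0. ] shift [ 0.001  -0.0004  0.0012]
rot [-179.9    0.    -0. ] shift [ 0.001  -0.0004  0.0012]
```

View pics/s22.png

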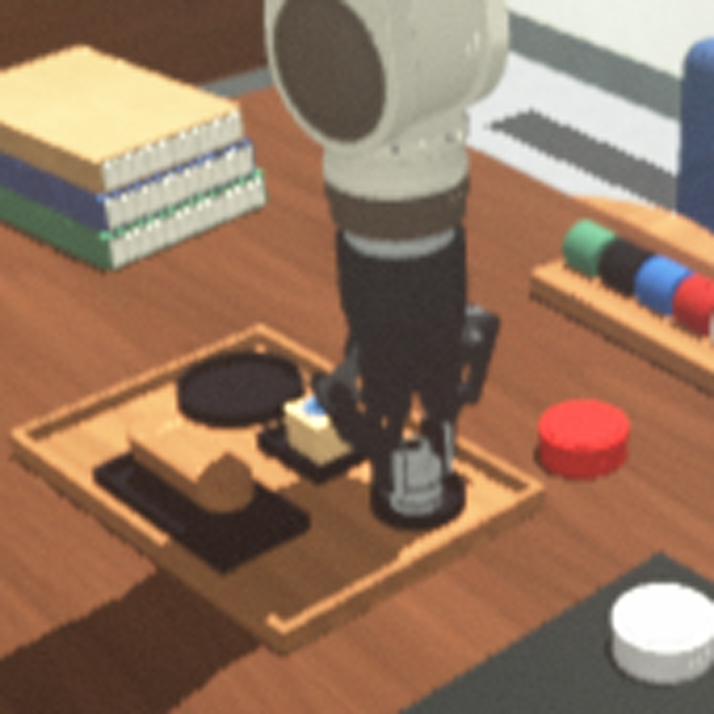

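```bash
python3 -m handwheel '[[0,0,0,0.0005,0,0.0008,1],[0,0,0,0.0013,0,0.0008,1],[0,0,0,0.0013,0,0.0008,1]]'; python3 pl.py; python3 -m handwheel '[[0,0,0,0,0,0.0,0],[0,0,0,0,0,0.0,-0.3],[0,0,0,0,0,0.0,-0.4],[0,0,0,0,0,0.0,-0.4],[0,0,0,-0.03,0,0.0,-0.4],[0,0,0,-0.09,0,0,-0.4],[0,0,0,-0.09,0,0,-1],[0,0,0,-0.09,0,0,-1]]';  python3 pl.py .5985 -.099 .085 -8
python3 - <<'E'
from h import *
c=bot.camera("side");save(c,"s23",(150,80,320,250),4.2)
E
```

```text
time: 26.38
ee_pos: [0.5774, 0.1064, 0.0078]
tcp_rot: [84.9, 90.0, -1.1]
wrist_force: [-2.0, -1.0, 5.2]
opening: 0.0324
t 26.375 p [0.5774 0.1064 0.0078] q [10.4417 11.1143 -6.3093 72.5402 -0.0074 96.4147] F [-1.9635 -1.0174  5.2489] open 0.03235822293606476 yaw 4.0269164477479755
time: 27.38
ee_pos: [0.5773, 0.1065, 0.0971]
tcp_rot: [97.0, 90.0, 11.0]
wrist_force: [-0.9, -0.4, -0.3]
opening: 0.0855
t 27.375 p [0.5773 0.1065 0.0971] q [10.4481  9.2978  1.5708 82.2494  0.0002 96.4163] F [-0.855  -0.3536 -0.2932] open 0.0854577965891614 yaw 4.031757261985163
rot [12. -0. -0.] shift [0.0121 0.0067 0.2064]
rot [-168.    0.   -0.] shift [0.0121 0.0067 0.2064]
```

View pics/s23.png

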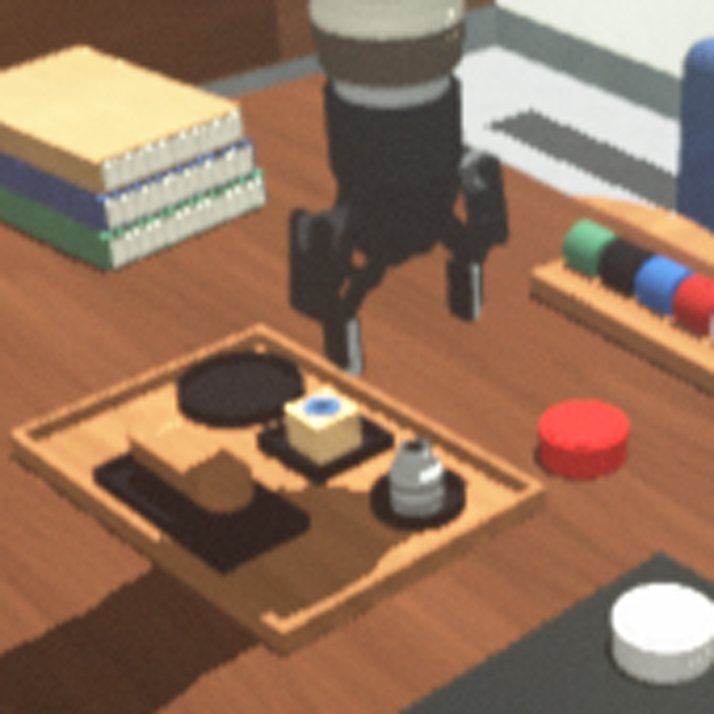

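```bash
python3 -m handwheel '[[12,0,0,0,0.007,0.2064,-1],[12,0,0,0,0.007,0.2064,-1],[12,0,0,0,0.007,0.2064,-1],[12,0,0,0,0.007,0.2064,-1],[12,0,0,0,0.007,0.2064,-1],[12,0,0,0.03,0.007,0.2064,-1],[12,0,0,0.03,0.007,0.2064,-1],[12,0,0,0.03,0.007,0.2064,-1]]';  python3 pl.py .599 -.099 -.004 -8
python3 - <<'E'
from h import *
c=bot.camera("side");save(c,"s24",(240,100,400,270),4)
p,R,o=pose()
for s in(-1,1):
  for w in(-.011,0,.011): print(s,w,np.round((proj(c,p+R@np.array([-.025,s*.0427,w]))-[240,100])*4))
E
```

```text
time: 28.42
ee_pos: [0.5987, -0.0979, 0.0678]
tcp_rot: [179.4, 90.0, 81.6]
wrist_force: [0.6, 0.0, -0.4]
opening: 0.0855
t 28.425 p [ 0.5987 -0.0979  0.0678] q [-9.2864 12.3679  1.8663 79.4985  0.008  88.6011] F [ 0.6052  0.0097 -0.3893] open 0.085491051895012 yaw -7.887534010642284
rot [ 0.1 -0.  -0. ] shift [0.0718 0.0004 0.0011]
rot [-179.9    0.    -0. ] shift [0.0718 0.0004 0.0011]
-1 -0.011 [201. 431.]
-1 0 [212. 441.]
-1 0.011 [224. 451.]
1 -0.011 [322. 384.]
1 0 [333. 393.]
1 0.011 [345. 402.]
```

View pics/s24.png

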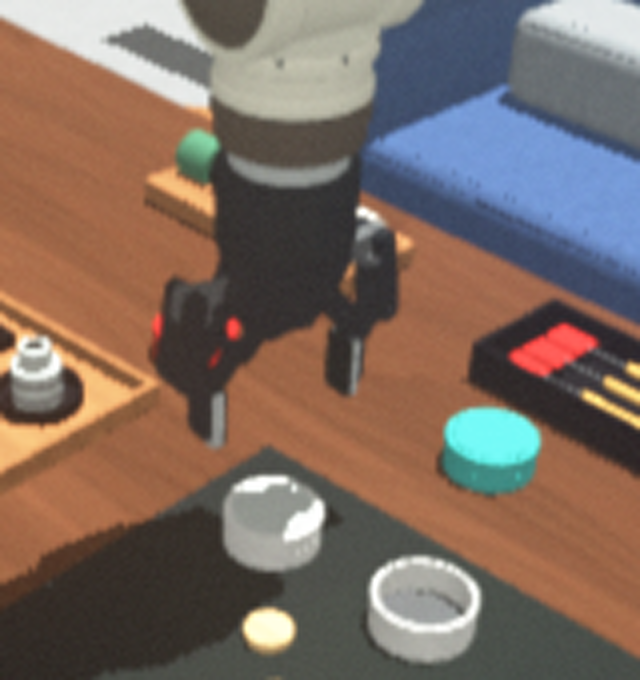

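```bash
python3 -m handwheel '[[0,0,0,0.025,0.0004,0.001,-1],[0,0,0,0.04,0.0004,0.001,-1],[0,0,0,0.055,0.0004,0.001,-1],[0,0,0,0.064,0.0004,0.001,-1],[0,0,0,0.069,0.0004,0.001,-1],[0,0,0,0.072,0.0004,0.001,-1],[0,0,0,0.073,0.0004,0.001,-1]]';  python3 pl.py .599 -.099 -.006 -8
python3 - <<'E'
from h import *
c=bot.camera("side");save(c,"s25",(240,100,400,270),4)
E
```

```text
time: 29.35
ee_pos: [0.5991, -0.1001, -0.0056]
tcp_rot: [85.6, 90.0, -12.3]
wrist_force: [0.3, -0.9, -0.4]
opening: 0.0855
t 29.35 p [ 0.5991 -0.1001 -0.0056] q [-9.4856 14.2572 -4.1132 71.6043 -0.0013 88.4878] F [ 0.3402 -0.9331 -0.3985] open 0.08554549999406175 yaw -7.973436939162264
rot [ 0.  0. -0.] shift [ 0.0004 -0.0002 -0.0011]
rot [-180.    0.    0.] shift [ 0.0004 -0.0002 -0.0011]
```

View pics/s25.png

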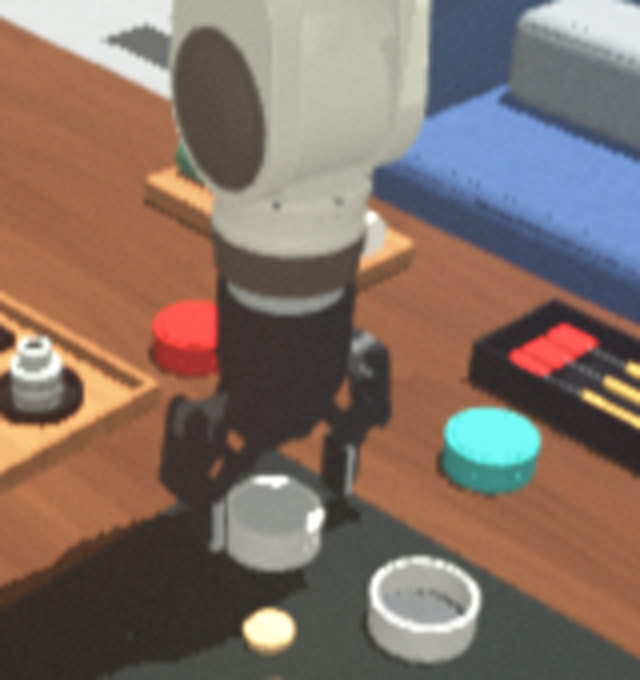

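```bash
python3 -m handwheel '[[0,0,0,0,0,-0.001,0],[0,0,0,0,0,-0.001,1],[0,0,0,0,0,-0.001,1],[0,0,0,0,0,-0.001,1],[0,0,0,0,0,-0.001,1],[0,0,0,0,0,-0.001,1]]' 50;  python3 pl.py .5625 .294 .085 4
python3 - <<'E'
from h import *
c=bot.camera("side");save(c,"s26",(240,100,400,270),4)
E
```

```text
time: 30.15
ee_pos: [0.5995, -0.099, -0.005]
tcp_rot: [95.2, 89.9, -2.8]
wrist_force: [-0.3, 0.5, 5.5]
opening: 0.0576
t 30.15 p [ 0.5995 -0.099  -0.005 ] q [-9.3854 14.2247 -4.0915 71.6113  0.0084 88.582 ] F [-0.3176  0.4529  5.5051] open 0.05764817163480275 yaw -7.9673227546791265
rot [-12.    0.   -0.1] shift [-0.0901 -0.091  -0.3841]
rot [168.   -0.1  -0. ] shift [-0.0901 -0.091  -0.3841]
```

View pics/s26.png

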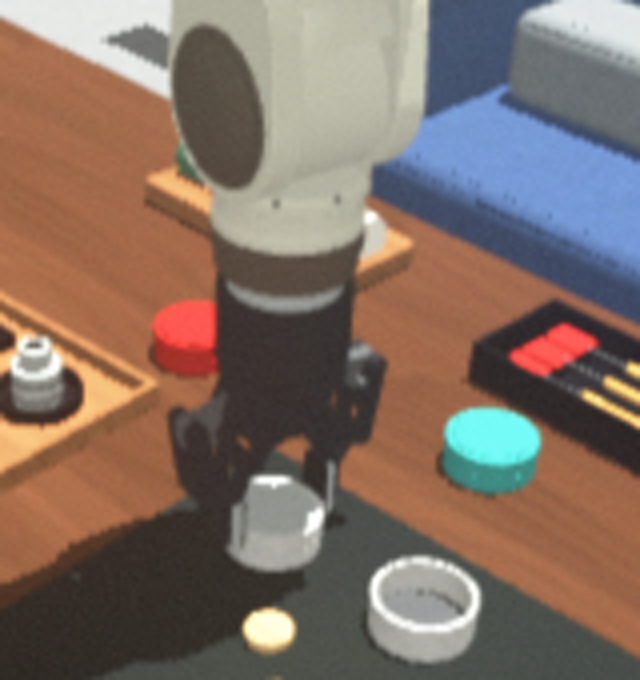

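```bash
python3 -m handwheel '[[0,0,0,-0.02,0,0,1],[0,0,0,-0.06,0,0,1],[0,0,0,-0.1,0,0,1],[0,0,0,-0.1,0,0,1]]';  python3 pl.py .563 .2945 .085 4
python3 - <<'E'
from h import *
c=bot.camera("side");save(c,"s27",(240,60,400,230),4)
E
```

```text
time: 30.7
ee_pos: [0.6009, -0.0994, 0.099]
tcp_rot: [88.4, 89.6, -9.6]
wrist_force: [1.0, -0.2, -1.3]
opening: 0.058
t 30.7 p [ 0.6009 -0.0994  0.099 ] q [-9.3902 11.9435  4.8178 82.5066 -0.0012 88.5826] F [ 1.0316 -0.182  -1.2641] open 0.057975006219518094 yaw -7.972748211657307
rot [-12.    0.   -0.4] shift [ 0.0133 -0.0922 -0.3848]
rot [168.   -0.5  -0.1] shift [ 0.0133 -0.0922 -0.3848]
```

View pics/s27.png

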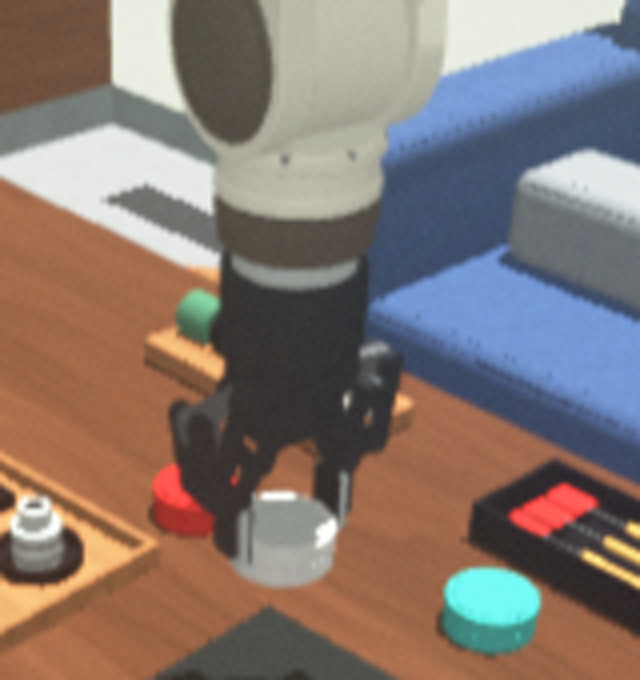

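```bash
python3 -m handwheel '[[-12,0,0,0,-0.0915,-0.385,1],[-12,0,0,0,-0.0915,-0.385,1],[-12,0,0,0,-0.0915,-0.385,1],[-12,0,0,0,-0.0915,-0.385,1],[-12,0,0,0,-0.0915,-0.385,1],[-12,0,0,0,-0.0915,-0.385,1],[-12,0,0,0,-0.0915,-0.385,1],[-12,0,0,0,-0.0915,-0.385,1],[-12,0,0,0,-0.0915,-0.385,1]]';  python3 pl.py .563 .2945 .001 4
python3 - <<'E'
from h import *
c=bot.camera("side");save(c,"s28",(130,60,300,230),4.2)
E
```

```text
time: 31.88
ee_pos: [0.5618, 0.2936, 0.0937]
tcp_rot: [-45.9, 89.9, -131.9]
wrist_force: [0.4, -0.4, -0.5]
opening: 0.0581
t 31.875 p [0.5618 0.2936 0.0937] q [ 27.6011  15.8957   8.9606  83.1279  -0.0235 113.6241] F [ 0.3897 -0.3889 -0.5155] open 0.058063957123213245 yaw 3.9769459753480376
rot [-0.  0.  0.] shift [ 0.0927  0.0013 -0.0009]
rot [180.    0.1  -0.1] shift [ 0.0927  0.0013 -0.0009]
```

View pics/s28.png

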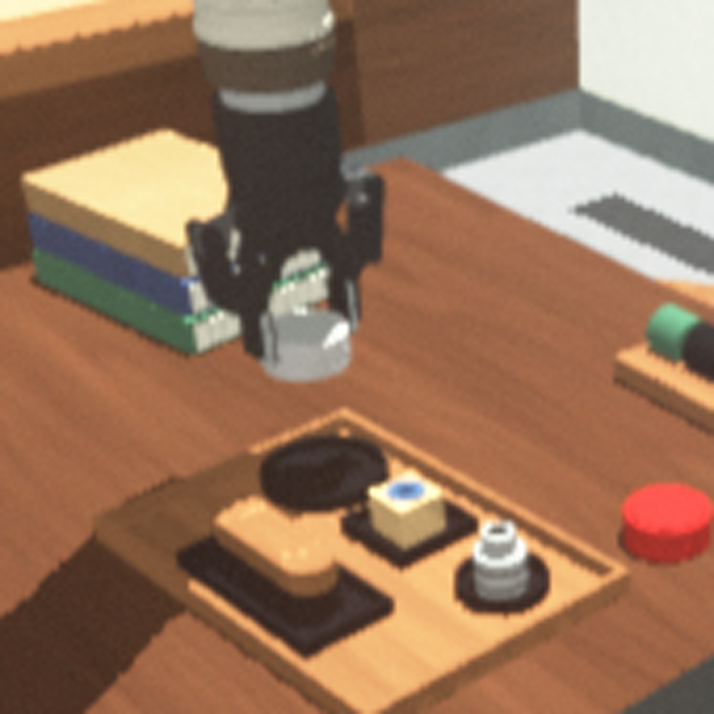

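```bash
python3 - <<'E'
from h import *
c=bot.camera("side");p,R,o=pose();print(p)
print("well",at(c,130+324/4.2,60+472/4.2,.018),"tin bottom",at(c,130+307/4.2,60+353/4.2,p[2]+.005+.003))
print("square",at(c,130+410/4.2,60+520/4.2,.018),"small",at(c,130+503/4.2,60+578/4.2,.018))
E
python3 -m handwheel '[[0,0,0,0.03,0.001,-0.0005,1],[0,0,0,0.06,0.001,-0.0005,1],[0,0,0,0.07,0.001,-0.0005,1],[0,0,0,0.08,0.001,-0.0005,1],[0,0,0,0.086,0.001,-0.0005,1],[0,0,0,0.089,0.001,-0.0005,1],[0,0,0,0.089,0.001,-0.0005,1]]';  python3 pl.py .563 .2945 .001 4
python3 - <<'E'
from h import *
c=bot.camera("side");save(c,"s29",(130,60,300,230),4.2)
E
```

```text
[0.5621 0.2934 0.0941]
well [0.561 0.286 0.018] tin bottom [0.5677 0.3006 0.1021]
square [0.571  0.1953 0.018 ] small [0.5766 0.1002 0.018 ]
time: 32.85
ee_pos: [0.5629, 0.2956, 0.0055]
tcp_rot: [111.1, 90.0, 25.1]
wrist_force: [0.4, -0.9, -0.9]
opening: 0.0582
t 32.85 p [0.5629 0.2956 0.0055] q [ 27.7068  17.6848   1.3482  73.6426  -0.001  113.6713] F [ 0.4361 -0.8602 -0.9339] open 0.05819046656168768 yaw 4.035539527735112
rot [ 0. -0. -0.] shift [0.0045 0.     0.0011]
rot [-180.    0.   -0.] shift [0.0045 0.     0.0011]
```

View pics/s29.png

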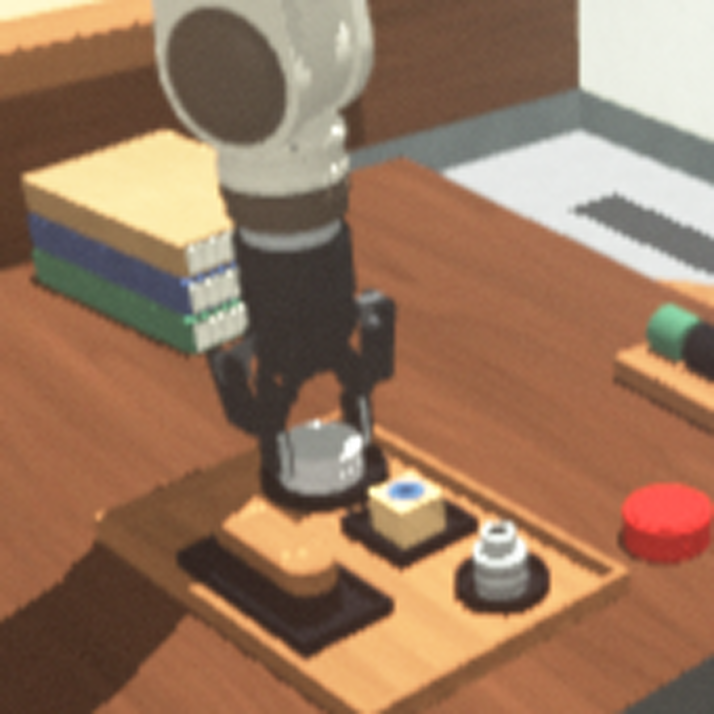

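```bash
python3 -m handwheel '[[0,0,0,0.001,0,0.003,1],[0,0,0,0.002,0,0.003,1],[0,0,0,0.003,0,0.003,1],[0,0,0,0.0045,0,0.003,1],[0,0,0,0.0045,0,0.003,1]]'; python3 pl.py
python3 - <<'E'
from h import *
c=bot.camera("side");save(c,"s30",(170,130,240,190),10)
E
```

```text
time: 33.52
ee_pos: [0.563, 0.2925, 0.001]
tcp_rot: [100.5, 90.0, 14.5]
wrist_force: [-1.9, -0.2, 3.8]
opening: 0.0579
t 33.525 p [0.563  0.2925 0.001 ] q [ 27.4574  17.6473   0.8011  73.136   -0.0041 113.4257] F [-1.8618 -0.2     3.8   ] open 0.05788802884422242 yaw 4.0317699147918775
```

View pics/s30.png

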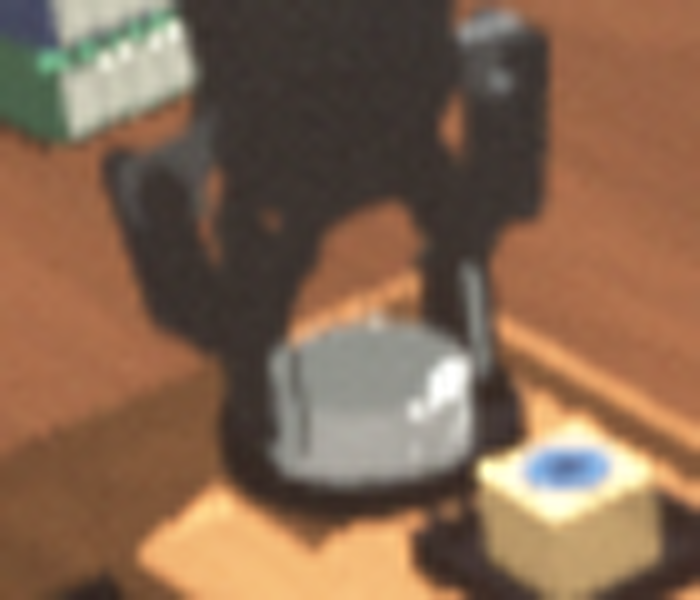

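```bash
python3 -m handwheel '[[0,0,0,0,0,0.0,-0.5],[0,0,0,0,0,0.0,-0.6],[0,0,0,0,0,0.0,-0.9],[0,0,0,0,0,0.0,-0.9],[0,0,0,-0.03,0,0.0,-0.9],[0,0,0,-0.09,0,0,-0.9],[0,0,0,-0.13,0,0,-1],[0,0,0,-0.13,0,0,-1]]';  python3 pl.py .30 .32 .2 40
python3 - <<'E'
from h import *
c=bot.camera("side");save(c,"s31",(130,100,420,340),2.7)
E
```

```text
time: 34.58
ee_pos: [0.5645, 0.2933, 0.1348]
tcp_rot: [113.3, 89.6, 27.4]
wrist_force: [0.9, 0.4, -0.0]
opening: 0.0851
t 34.575 p [0.5645 0.2933 0.1348] q [ 27.4565  15.6714  13.2166  87.1779  -0.0007 113.4268] F [ 0.9242  0.3697 -0.0074] open 0.0851245679636266 yaw 4.029328472176079
rot [-36.   -0.   -0.4] shift [-0.0666 -0.2616 -0.0454]
rot [144.   -0.5   0. ] shift [-0.0666 -0.2616 -0.0454]
```

View pics/s31.png

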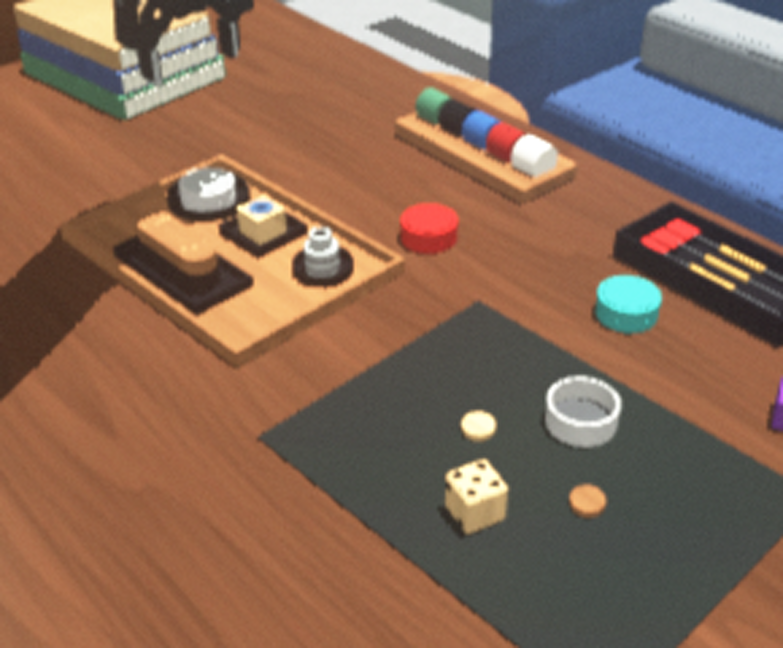

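```bash
python3 pl.py .18 .50 .215 40; python3 -m handwheel '[[0,0,0,-0.08,0,0,-1],[0,0,0,-0.08,0,0,-1],[-36,0,0,-0.08,-0.369,-0.233,-1],[-36,0,0,-0.08,-0.369,-0.233,-1],[-36,0,0,-0.08,-0.369,-0.233,-1],[-36,0,0,-0.08,-0.369,-0.233,-1],[-36,0,0,-0.08,-0.369,-0.233,-1],[-36,0,0,-0.08,-0.369,-0.233,-1],[-36,0,0,-0.08,-0.369,-0.233,-1],[-36,0,0,-0.08,-0.369,-0.233,-1],[-36,0,0,-0.08,-0.369,-0.233,-1]]'
python3 - <<'E'
from meas import *
import pickle
c=bot.camera("top");pickle.dump(c,open("ct.pkl","wb"));save(c,"tend",(110,170,450,300),2.3);save(c,"tcad",(115,180,260,290),5)
rep("dish0",world(T,seg(T,(342,184,382,220),light),.027));rep("dish",world(c,seg(c,(342,184,382,220),light),.027))
rep("die0",world(T,seg(T,(355,245,385,275),wood),.039));rep("die",world(c,seg(c,(355,245,385,275),wood),.039))
rep("tin",world(c,seg(c,(126,195,168,241),lambda h:h[...,2]>170),.033))
E
```

```text
t 34.625 p [0.5637 0.2929 0.1322] q [ 27.4548  15.7506  13.0246  87.1051   0.0006 113.4254] F [ 0.3204 -0.2987 -1.0783] open 0.08541012311607624 yaw 4.029318163753647
rot [-36.   -0.   -0.2] shift [-0.0835 -0.368  -0.2337]
rot [144.   -0.2   0. ] shift [-0.0835 -0.368  -0.2337]
time: 36.0
ee_pos: [0.1783, 0.4987, 0.2094]
tcp_rot: [-53.0, 89.9, -102.9]
wrist_force: [1.0, -0.2, 0.4]
opening: 0.0855
dish0 rect c [ 609.4 -209.3] size [64.6 65.2] ang 0.9 circ [ 609.1 -209. ] 33.4 cen 609.2 -209.2
dish rect c [ 609.3 -209.1] size [64.7 64.8] ang 89.4 circ [ 609.1 -209. ] 33.3 cen 609.2 -209.2
die0 rect c [ 471.9 -222. ] size [43.3 41.7] ang 75.6 circ [ 470.8 -221.4] 26.3 cen 471.6 -221.7
die rect c [ 472.  -222.1] size [43.4 41.5] ang 76.0 circ [ 471.4 -221. ] 26.2 cen 471.6 -221.7
tin rect c [562.6 288.7] size [109.6  95.8] ang 3.0 circ [562.6 288.7] 72.8 cen 564.9 285.5
```

View pics/tend.png

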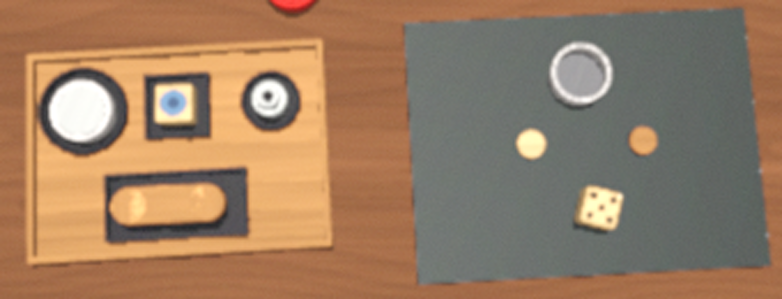

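View pics/tcad.png

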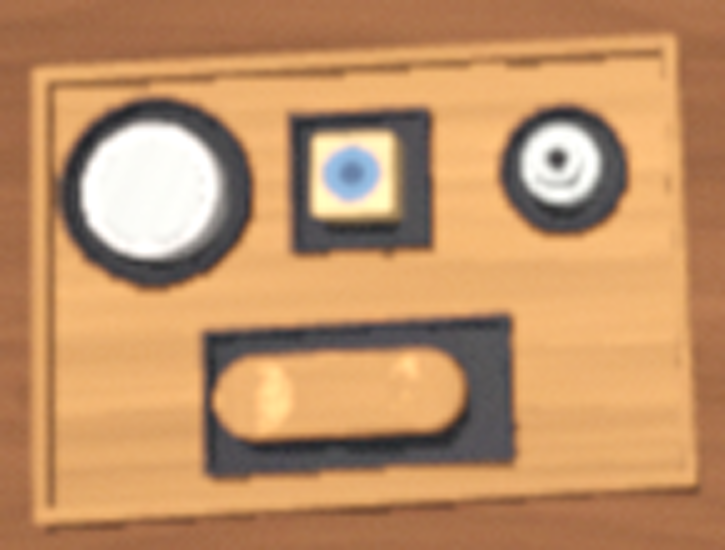

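Run:
```python
from h import *
c=bot.camera("side");save(c,"send",(150,150,285,235),5.5);print(bot.get_obs()["opening"])
```

```text
0.0855669755430487
```

View pics/send.png

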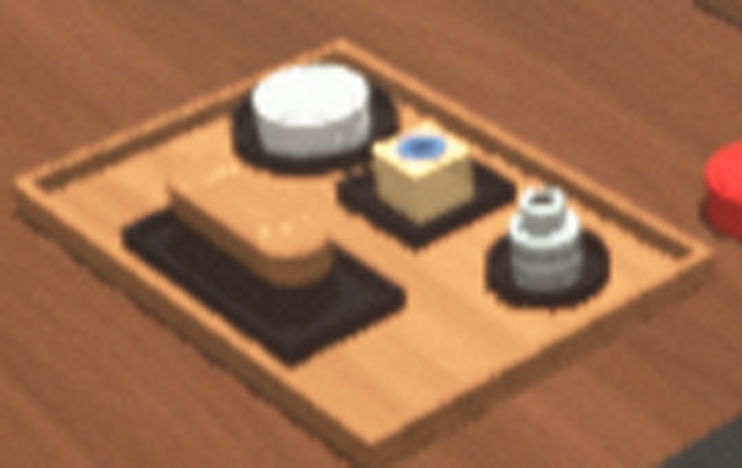

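All four stand upright and flat in their wells: tin (310,110), chalk (422,175), shaper (545,240) and brush (250,235). Handing in.

```bash
python3 -c "
from workcell import bot
print(bot.job_done())"
```

```text
the job is handed in; nothing more can be done
None
```

The kit is in the caddy and the job is handed in. I placed the brush (bristles down), chalk holder, tip shaper and closed tin, in that order, each in its named well. It took about 36 s of the 112 s allowed.

**Last checks:** The final top and side pictures show all four pieces upright, flat and clear of their well walls. The gripper was open and away from them. The die and the nut dish measured within 0.1 mm of their starting positions (area centres). The forces I read stayed below 6 N, though I only saw them at the end of each move.

**Disagreements:**
- **Finger height:** The cameras showed the real fingertips about 30 mm higher than the stated tool dimensions imply. A trial closing above the brush confirmed this, because the fingers shut to 32 mm without touching it. I used the camera-based heights for every grasp and placement.
- **Well positions:** The side camera put the wells' y about 5–8 mm lower than the top camera did. For the tin I aimed about 2 mm to that side of the top-camera position.
- **Final tin measurement:** The automatic measurement of the tin failed because it picked up the caddy's wood, so I judged the tin by eye.

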